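# Block the empty shaker bay and arm the guarded drive switch

### The arm

A 7-joint arm with a two-finger parallel gripper is mounted at the origin on the work surface. World frame = base frame: x ahead of the robot, y to its left, z up, the work surface at z = 0. Lengths are in m, angles in rad, forces in N, time in s.
With the tool pointing down it reaches from about 0.425 to 0.925 m from the base axis. Payload 6.8 kg.
Tool frame: the origin (TCP) lies on the centre line of the jaws, within the pads' length; the fingertips stand 19 mm ahead of it and the grasp point (between the pads) is the TCP (bot.tcp_to_tips is the distance from the TCP to the fingertips, in m); x points along the fingers, y is the direction in which the jaws open and shut, and the axes are right-handed (so a half turn about x gives the same grasp; the last joint's range is limited). The gripper opens to 85 mm and grips with 20 to 120 N. Pads are 22 mm wide; open, the fingers measure 114 mm over their backs; the gripper's body (76 mm by 85 mm) begins 54 mm behind the grasp point. The pads swing forward as they close: fully open they stand 13 mm farther back than shut.
Start: joints at [1.068, 0.477, 0.022, 1.555, -0.011, 1.109, -0.083], TCP at [0.26, -0.623, 0.25] pointing down, gripper open.
Joint ranges: [-2.96, 2.96], [-0.34, 2.1], [-1.41, 1.46], [0.24, 2.44], [-1.37, 4.51], [0.17, 1.92], [-2.96, 2.96]. Speed limits (rad/s): [2.39, 2.39, 3.14, 3.14, 3.14, 3.14, 3.14].

### API

Orientations are given as a unit quaternion [w, x, y, z].
In Python, from station import status, eyes, bot gives the robot as it stands.
- The arm moves only by the tool apply_moves, never from a script. Its arguments are lists of equal length, an entry for each row: "travel": the shift along the tool's x, y, z in cm, a list of three; "turn": the turn, a rotation vector about the tool's x, y, z in rad, a list of three; "grip": the closure, from 0 (fully open) to 1 (shut). In form: {"travel": [[tx, ty, tz], ...], "turn": [[wx, wy, wz], ...], "grip": [grip, ...]}. A call has 1 to 8 rows; each row shifts and turns the pose as measured when the row begins, along the tool's axes as they then stand; what a row does not reach is not made up. A row lasts 1/12 s, in which the tool goes at most 41.7 mm and 7.16 degrees, less where a joint would pass 70% of its speed; a pose out of reach is approached as far as the arm can. A call is refused whole if a number of a shift passes 4.17 or a number of a turn 0.125, either way. A call with a gripper value outside its range is refused whole. The fingers move at their own pace and stop on an object; "newtons" is the grip in N (left out, the last holds). Time passes only in rows, so rows that do not move let the fingers close. It gives the time, the measured TCP pose, the force and the opening at its end, in the units of the state.
- status.get_obs(): the state, without advancing time (a new reading comes with each control period).
- eyes.read_camera(name): name is "side" or "top" or "wrist"; returns the picture (400x640x3 uint8, red, green, blue); there is no depth.
- eyes.calibration(name): a dict with "intrinsics" (3x3 intrinsics, pixels), "xyz" and "attitude" of the camera in the world; the wrist camera has in their place "T_tool_cam" (4x4, takes a point from camera to tool coordinates, whose origin is the TCP and whose axes are the tool frame's). Camera axes: x right, y down, z forward; pixel columns grow to the right and rows downward; lengths in m; the calibration is good to about 2 mm. The wrist camera is an equidistant fisheye: a pixel r from the principal point sees the ray r / f radians off the axis. A picture is of the moment at which its call begins: read the wrist's pose just before it. calibration takes no time and is no camera call.
- bot.hand_in(): hands the job in, once; it reports no verdict.
Trained networks look in the newest picture that a camera, given by its name, has taken for a name from the list of things; names that differ only in an ending like _2 or _b are one class to them, and where a whole thing is asked for, a point or a joint stands for the part that bears it (a point fixed in the world has none). Each returns a list of dicts, best first, with "score" (0 to 1); they miss things now and then, are a little off and sometimes report something else, mostly with a low value. They report only what shows in the picture. A call takes as long as a camera call. They do not tell look-alikes from the thing itself.
- eyes.masks_of(thing, camera): "region" (400x640 bool, what is visible of it) and "rect" ([left, top, right, bottom] in pixels, round what is visible of it).
The state is a dict: "t": time; "q": joint angles; "joint_vel": joint speeds; "joint_torque": joint torques, N m; "eef_pos": TCP position; "tool_rot": TCP orientation; "contact_force": force on the tool from outside, world axes, zero at the start; "torque": the same for the moment, N m; "gripper_width": opening from 0.0 (shut) to 1.0 (fully open).
Only numpy, scipy, OpenCV 4.12 (cv2) and the standard library are available. Lean on these libraries where they do the work, as an engineer would, in place of code of your own. Each camera call takes 0.05 s, during which the arm holds its last target. There are 200 camera calls.

### The job

Make the shaker ready and start it: first lower (do not drop) the wide filler block into the empty bay of the shaker tray, down flat on the tray floor, so that the two racks cannot shift. Then lift the clear hinged guard on the sloping switch console, throw the toggle lever beneath it fully across to its other side while the guard is up, and shut the guard fully again. Leave the racks in their bays and leave the narrow filler block and everything else on the bench where they stand.

Things in the scene. Friction and masses are not known exactly. Their poses are not given: they have to be found in the camera images.
- filler_mid (a point): Wide filler block, white plastic, the one to use: body 108 long (its x) x 64 wide (its y) x 45 high, with a grip rib on top 70 long (x) x 18 thick (y) x 35 high, 80 high in all; about 0.25 kg; its lowest 6 is set back 3 all round. The point is its centre, 40 above its underside; z up. Loose on the bench; either way round fits.
- spare_mid (a point): Narrow filler block, same white plastic, length, heights and rib, but only 38 wide: too narrow for the bay, leave it. The point is its centre, 40 above its underside.
- gap (a point): Centre of the tray floor in the empty bay (a thin dark rubber patch shows there): x along the bay's length, y across the bays, z up, 75 above the bench. The bay is 116 long between tray walls (28 above the floor, 5 thick) and 68 to 72 wide between the racks or rack and end wall.
- shaker: Bench shaker, fixed: white base with a shallow aluminium tray on top, 126 (x) x 214 (y) outside; origin at the centre of its underside on the bench; x and y along the tray's sides. Three bays side by side along y, 67 pitch, at y = -67, 0, +67; any one of them may be the empty one.
- rack_a: White rack with orange caps, 108 x 64 x 41 high, 0.4 kg, loose in a tray bay; origin at the centre of its underside.
- rack_b: White rack with grey wells, 108 x 64 x 37 high, 0.4 kg, loose in a tray bay; origin at the centre of its underside.
- hinge (a point): Middle of the guard's hinge line on the fixed console, whose face slopes up away from the robot at 35 degrees from level. Axes fixed to the console: x up the slope, y along the hinge line (robot's left), z out of the face. The face lies at z = -60, x = -165 to +25, y = -85 to +85. Low walls at y = -69 and +69, x = -110 to 0, rise to z = -30; hinge posts at x = +4, y = -50 and +50.
- pivot (a point): Toggle's foot: point on the console face straight below the lever's pivot, which is 6 above the face; 70 down the slope from the hinge line, midway along it. Axes as the hinge point's: x up the slope, y left, z out of the face.
- guard (a joint): Angle of the guard, rad: 0 shut (parallel to the face, 60 above it) to 1.6 fully open (standing square off the face, so leaning towards the robot over the toggle, in the way of a tool coming straight down). Hinge friction holds it where it is left; 1 to 2 N at the tab moves it.
- tab (a point): Centre of the guard's finger tab, 140 from the hinge line, on the guard's middle line. The guard is a clear plate 110 long x 130 wide x 4 with grey rims 12 deep below; the grey tab stands out of its free edge in the plate's plane, 110 to 155 from the hinge, 14 thick along y, 22 high, end rounded. Axes turn with the guard: x to the hinge, y along the hinge line, z out of its upper side.
- toggle (a joint): Angle of the steel toggle lever, rad: 0 = off, leaning 0.42 rad towards the console's +y side (robot's left); 0.84 = on, leaning as far towards -y (robot's right). It stays where it is left; under 2 N at its tip moves it.
- lever_tip (a point): Centre of the ball (18 diameter) at the end of the toggle lever, 42 from its pivot; the lever below it is 12 thick. It swings across the face, along the hinge point's y.
- jar_small: Small glass jar with blue cap, 40 diameter x 55 high, between the two fillers; bystander, origin under its centre.
- jar_left: Glass jar, blue cap, 66 diameter x 100 high, at the back; bystander.
- jar_right: Glass jar, blue cap, 66 diameter x 100 high, at the back; bystander.
- beaker: Glass beaker, 70 diameter x 90 high, on the left; bystander.
- calculator: Black pocket calculator lying flat, 130 x 75 x 14, near the robot on the left; bystander.
- pipette: White hand pipette lying flat, about 220 long and 27 high, near the robot on the right; bystander.
- flask: Glass bottle, blue cap, 60 diameter x 140 high, on the right; bystander.
Things that resemble listed ones, but are neither listed nor needed, are in the scene too. Leave any purple or yellow look-alike of the part that bears filler_mid alone.

How it is judged:
By the outcome, as a careful person would: the job done as asked, in the order asked, and still so for the second after the job is handed in, with the robot touching nothing.
It also fails if it takes over 72 s, if anything falls off the work surface, if the arm or the gripper's body presses on something with over 40 N, if the wrist force passes 120 N, or if a joint passes its speed limit or range.

## Working session

There is one attempt and no reset: what is moved stays moved. The work goes in short steps, Python scripts to look and compute and a tool call to move; the robot and the scene stay as the last step left them, time stands still between calls to the robot, and variables do not carry over. Pictures are saved under pics/ and viewed, about 8 in all and at most 12, crops included, and the job is handed in when it is done.

Besides the shell and the picture viewer there is one more tool, called as name(argument=value, ...) on one line, values as JSON. apply_moves: Moves the arm, as the interface text tells. Its arguments: {"type":"object","properties":{"travel":{"type":"array"},"turn":{"type":"array"},"grip":{"type":"array"},"newtons":{"type":"number"}},"required":["travel","turn","grip"]}

```bash
ls; mkdir -p pics; cat > h.py <<'E'
import numpy as np, cv2
from scipy.spatial.transform import Rotation as R
from station import status, eyes, bot
def rot(q): return R.from_quat([q[1],q[2],q[3],q[0]]).as_matrix()
def cam(name):
    c=eyes.calibration(name); K=np.array(c["intrinsics"])
    if name=="wrist":
        o=status.get_obs(); T=np.eye(4); T[:3,:3]=rot(o["tool_rot"]); T[:3,3]=o["eef_pos"]
        W=T@np.array(c["T_tool_cam"]); return K,W[:3,:3],W[:3,3]
    a=np.array(c["attitude"]); return K,(rot(a) if a.size==4 else a.reshape(3,3)),np.array(c["xyz"])
def ray(name,u,v,C=None):
    K,Rm,p=C or cam(name); x=(u-K[0,2])/K[0,0]; y=(v-K[1,2])/K[1,1]
    if name=="wrist":
        r=np.hypot(x,y); d=np.array([x/r*np.sin(r),y/r*np.sin(r),np.cos(r)]) if r>1e-9 else np.array([0,0,1.])
    else: d=np.array([x,y,1.])/np.sqrt(x*x+y*y+1)
    return p,Rm@d
def onz(name,u,v,z,C=None):
    p,d=ray(name,u,v,C); return p+d*(z-p[2])/d[2]
def proj(name,P,C=None):
    K,Rm,p=C or cam(name); c=Rm.T@(np.array(P)-p)
    if name=="wrist":
        s=np.hypot(c[0],c[1]); th=np.arctan2(s,c[2]); x,y=c[:2]/s*th
    else: x,y=c[:2]/c[2]
    return np.array([x*K[0,0]+K[0,2],y*K[1,1]+K[1,2]])
def shot(name,f=None):
    im=eyes.read_camera(name)
    if f: cv2.imwrite(f"pics/{f}.png",im[:,:,::-1])
    return im
E
cat > a.py <<'E'
from h import *
np.set_printoptions(precision=3,suppress=True)
a=shot("top","top0");b=shot("side","side0")
cv2.imwrite("pics/both.png",cv2.resize(np.vstack([a,b]),None,fx=.75,fy=.75,interpolation=cv2.INTER_AREA)[:,:,::-1])
for c in("top","side"):
    print(c,cam(c))
    for n in("filler_mid","spare_mid","shaker","rack_a","rack_b","guard","tab","toggle","lever_tip","jar_small"):
        print(n,[(round(m["score"],2),[int(x) for x in m["rect"]]) for m in eyes.masks_of(n,c)[:4]])
print(status.get_obs())
E
python3 a.py
```

```text
pics
top (array([[398.399,   0.   , 322.655],
       [  0.   , 398.399, 196.966],
       [  0.   ,   0.   ,   1.   ]]), array([[ 0.003, -0.992,  0.127],
       [-1.   , -0.001,  0.013],
       [-0.013, -0.127, -0.992]]), array([ 0.363, -0.017,  1.459]))
filler_mid [(0.98, [309, 156, 328, 183]), (0.89, [374, 270, 411, 297]), (0.72, [306, 108, 337, 131]), (0.19, [368, 166, 434, 218])]
spare_mid [(0.88, [312, 201, 330, 233]), (0.16, [308, 156, 326, 186])]
shaker [(0.84, [369, 171, 433, 220])]
rack_a [(0.94, [374, 176, 391, 207]), (0.58, [411, 174, 430, 208]), (0.46, [250, 235, 276, 271])]
rack_b [(0.94, [374, 176, 391, 207]), (0.58, [411, 174, 430, 208]), (0.46, [250, 235, 276, 271])]
guard [(0.76, [215, 165, 255, 209])]
tab [(0.96, [211, 164, 255, 207]), (0.43, [323, 185, 334, 198])]
toggle [(0.62, [409, 175, 430, 208])]
lever_tip [(0.42, [388, 176, 407, 205])]
jar_small [(0.75, [410, 174, 429, 205]), (0.49, [323, 185, 332, 200])]
side (array([[432.155,   0.   , 326.243],
       [  0.   , 432.155, 198.05 ],
       [  0.   ,   0.   ,   1.   ]]), array([[ 0.998, -0.043,  0.056],
       [
[... 550 characters left out ...]
 353, 136])]
tab [(0.96, [311, 100, 350, 135]), (0.31, [325, 286, 371, 314])]
toggle [(0.7, [264, 252, 275, 319])]
lever_tip []
jar_small [(0.55, [329, 203, 346, 229]), (0.5, [328, 269, 367, 287]), (0.4, [325, 289, 371, 317])]
{'t': 1.1, 'q': array([ 1.068,  0.477,  0.022,  1.555, -0.011,  1.109, -0.083]), 'joint_vel': array([ 0.001,  0.001,  0.001,  0.   ,  0.001,  0.   , -0.001]), 'joint_torque': array([  0.002, -59.633,   1.607, -28.155,   0.012,   0.001,  -0.   ]), 'eef_pos': array([ 0.26 , -0.623,  0.25 ]), 'tool_rot': array([ 0.139,  0.693,  0.139, -0.693]), 'contact_force': array([ 0.237, -0.629,  0.016]), 'torque': array([-0.003,  0.003,  0.003]), 'gripper_width': 1.0046773633584016}
```

```bash
python3 - <<'E'
import cv2,numpy as np
a=cv2.imread("pics/top0.png")[90:310,195:445];b=cv2.imread("pics/side0.png")[85:335,190:450]
a=cv2.resize(a,None,fx=1.6,fy=2.4);a=cv2.resize(cv2.imread("pics/top0.png")[90:310,195:445],(500,440),interpolation=cv2.INTER_CUBIC)
cv2.imwrite("pics/t.png",cv2.resize(cv2.imread("pics/top0.png")[90:310,195:445],(680,598),interpolation=cv2.INTER_CUBIC))
cv2.imwrite("pics/s.png",cv2.resize(b,(624,600),interpolation=cv2.INTER_CUBIC))
E
```

```text
(no output)
```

View pics/t.png

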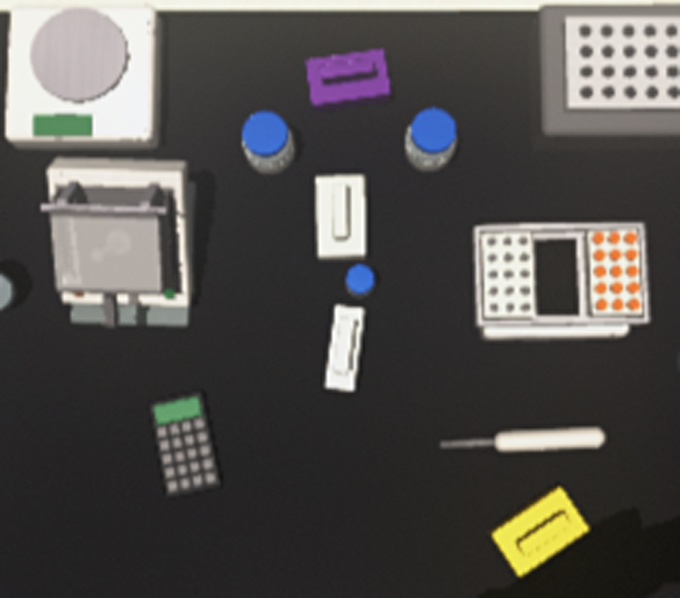

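View pics/s.png

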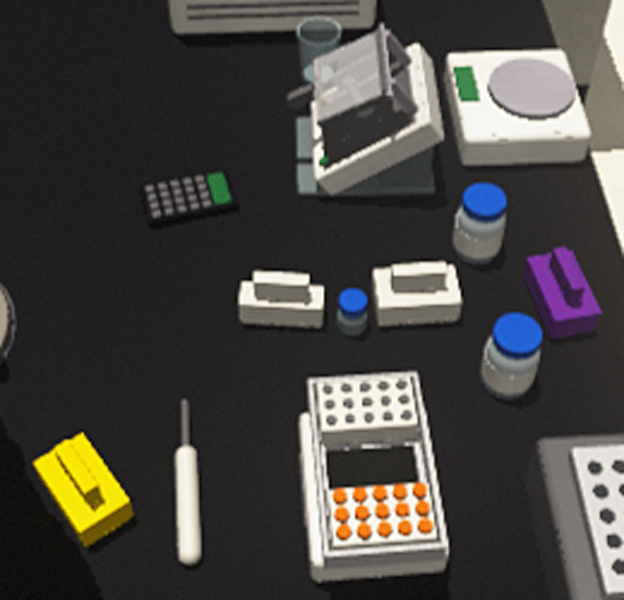

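The top view shows the fillers in crop pixels. The wide white one is at (341,216), which is full (320,169). The narrow one is at (345,347), with look-alikes in purple at (348,78) and yellow at (540,530). The white, wider body between the two back jars fits filler_mid. The empty bay is the middle one, at (556,276). The console is at the upper left with its guard shut.

```bash
python3 - <<'E'
from h import *
np.set_printoptions(precision=4,suppress=True)
def full(u,v): return 195+u/2.72,90+v/2.72
for n,u,v,z in [("rib ends",341,187,.08),("rib",341,238,.08),("filler bc",341,216,.045),("gap",556,276,.075),("tray tl",475,226,.103),("tray tr",646,226,.103),("tray br",649,321,.103),("tray bl",476,324,.103),("jar_s",360,278,.055)]:
    print(n,onz("top",*full(u,v),z))
for n,u,v,z in [("tab end",110,325,.10),("hinge l",42,207,.2),("hinge r",170,210,.2),("console bl",62,303,.05),("br",188,303,.05)]: print(n,onz("top",*full(u,v),z),onz("top",*full(u,v),z+.05))
print(rot(status.get_obs()["tool_rot"])); print(eyes.calibration("wrist"))
E
```

```text
rib ends [0.6755 0.0095 0.08  ]
rib [0.6083 0.0092 0.08  ]
filler bc [0.6441 0.01   0.045 ]
gap [ 0.5598 -0.2676  0.075 ]
tray tl [ 0.6198 -0.1613  0.103 ]
tray tr [ 0.6199 -0.3776  0.103 ]
tray br [ 0.499  -0.3775  0.103 ]
tray bl [ 0.4948 -0.161   0.103 ]
jar_s [ 0.5597 -0.0153  0.055 ]
tab end [0.493  0.3002 0.1   ] [0.4883 0.2886 0.15  ]
hinge l [0.624  0.3622 0.2   ] [0.6137 0.3472 0.25  ]
hinge r [0.6205 0.2098 0.2   ] [0.6102 0.2008 0.25  ]
console bl [0.5267 0.376  0.05  ] [0.5209 0.3621 0.1   ]
br [0.527  0.2102 0.05  ] [0.5212 0.2021 0.1   ]
[[ 0.      0.3846 -0.9231]
 [-0.     -0.9231 -0.3846]
 [-1.      0.      0.    ]]
{'intrinsics': array([[309.7069,   0.    , 324.0474],
       [  0.    , 309.7069, 204.8431],
       [  0.    ,   0.    ,   1.    ]]), 'T_tool_cam': array([[ 0.0003, -0.2724,  0.9622, -0.1231],
       [ 1.    ,  0.0004, -0.0002,  0.0013],
       [-0.0003,  0.9622,  0.2724, -0.0694],
       [ 0.    ,  0.    ,  0.    ,  1.    ]])}
```

apply_moves(travel=[[0, -3.5, -1.0], [0, -3.5, -1.2], [0, -3.5, -1.6], [0, -3.5, -2.0], [0, -3.5, -2.1], [0, -3.5, -2.1], [0, -3.5, -2.1], [0, -3.5, -2.1]], turn=[[0.1, 0, 0], [0.1, 0, 0], [0.1, 0, 0], [0.095, 0, 0], [0, 0, 0], [0, 0, 0], [0, 0, 0], [0, 0, 0]], grip=[0, 0, 0, 0, 0, 0, 0, 0])

```text
t: 1.77
eef_pos: [0.3648, -0.3374, 0.2481]
tool_rot: [0.012, -0.706, 0.016, 0.708]
contact_force: [0.6, -0.7, -0.2]
gripper_width: 0.998
```

apply_moves(travel=[[0, -3.2, -2.6], [0, -3.2, -2.6], [0, -3.2, -2.6], [0, -3.2, -2.6], [0, -3.2, -2.6], [0, -3.2, -2.6], [0, -3.2, -2.6], [0, -3.2, -2.6]], turn=[[0, 0, 0], [0, 0, 0], [0, 0, 0], [0, 0, 0], [0, 0, 0], [0, 0, 0], [0, 0, 0], [0, 0, 0]], grip=[0, 0, 0, 0, 0, 0, 0, 0])

```text
t: 2.43
eef_pos: [0.5829, -0.0849, 0.2495]
tool_rot: [-0.012, 0.708, -0.018, -0.706]
contact_force: [1.1, -0.1, -0.5]
gripper_width: 0.998
```

apply_moves(travel=[[0, -3.2, -2.6], [0, -3.2, -2.6], [0, -1.5, -1.5], [0, 0, 0]], turn=[[0, 0, 0], [0, 0, 0], [0, 0, 0], [0, 0, 0]], grip=[0, 0, 0, 0])

```text
t: 2.77
eef_pos: [0.6581, 0.0035, 0.2492]
tool_rot: [-0.01, 0.71, -0.013, -0.704]
contact_force: [0.6, 0.3, 0.8]
gripper_width: 0.998
```

```bash
cat > rel.py <<'E'
from h import *
np.set_printoptions(precision=4,suppress=True)
def toolinfo():
    o=status.get_obs();M=rot(o["tool_rot"]);print("t",o["t"],"tcp",o["eef_pos"],"F",o["contact_force"],"w",o["gripper_width"]);print(M);return o["eef_pos"],M
E
python3 - <<'E'
from rel import *
p,M=toolinfo()
C=cam("wrist");im=shot("wrist","w1")
for n in("filler_mid","spare_mid"):
  for m in eyes.masks_of(n,"wrist")[:3]:
    reg=m["region"]; v,u=np.nonzero(reg); print(n,m["score"],m["rect"],proj("wrist",[.642,.0095,.08],C))
E
```

```text
t 2.7667 tcp [0.6581 0.0035 0.2492] F [0.6038 0.2646 0.8451] w 0.9983276095536037
[[ 0.0071 -0.0322 -0.9995]
 [-0.0034 -0.9995  0.0321]
 [-1.      0.0032 -0.0072]]
filler_mid 0.8 [266.1, 0.0, 373.7, 61.6] [316.9635 209.4274]
filler_mid 0.7 [285.7, 143.7, 347.7, 244.8] [316.9635 209.4274]
filler_mid 0.17 [177.5, 81.7, 259.8, 145.2] [316.9635 209.4274]
spare_mid 0.71 [19.0, 251.3, 37.1, 293.0] [316.9635 209.4274]
spare_mid 0.68 [312.4, 276.1, 347.9, 338.0] [316.9635 209.4274]
spare_mid 0.41 [0.0, 165.3, 180.1, 330.0] [316.9635 209.4274]
```

View pics/w1.png

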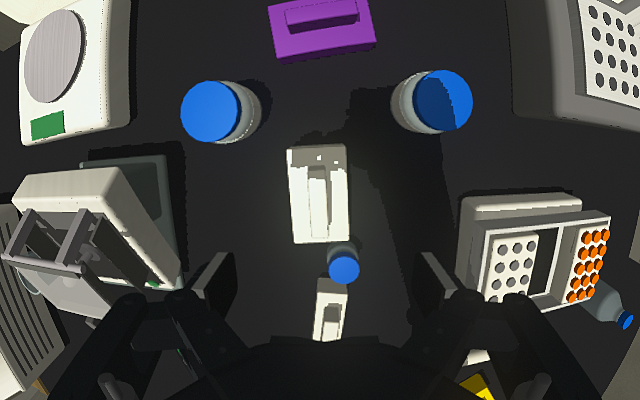

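The wrist view shows the wide white filler at (318,194), the blue-capped jar at (343,270) and the narrow one at (330,310). The wide white block between the jars is filler_mid. Next I fit its pose.

```bash
python3 - <<'E'
from rel import *
from scipy.optimize import least_squares
C=cam("wrist");im=cv2.imread("pics/w1.png")
# model silhouette fit to network mask
m=[m for m in eyes.masks_of("filler_mid","wrist") if m["rect"][1]>100 and m["rect"][0]>265][0]["region"].astype(np.uint8)
def pts(x,y,a):
    P=[]
    for hx,hy,z0,z1 in((54,32,6,45),(35,9,45,80)):
        for sx in(-1,1):
            for sy in(-1,1):
                for z in(z0,z1): P.append((sx*hx,sy*hy,z))
    P=np.array(P)/1000.; c,s=np.cos(a),np.sin(a)
    return np.c_[x+c*P[:,0]-s*P[:,1],y+s*P[:,0]+c*P[:,1],P[:,2]]
D=cv2.resize(m,None,fx=4,fy=4,interpolation=cv2.INTER_NEAREST)
def cost(q):
    H=np.zeros_like(D)
    pp=pts(*q); px=np.array([proj("wrist",p,C) for p in pp])
    for s in(slice(0,8),slice(8,16)):
        h=cv2.convexHull(((px[s]+.5)*4).astype(np.float32)).astype(np.int32); cv2.fillConvexPoly(H,h,1)
    return (H!=D).sum()/16.
from scipy.optimize import minimize
best=min((minimize(cost,[.642,.0095,a],method="Nelder-Mead",options=dict(initial_simplex=[[.642,.0095,a],[.652,.0095,a],[.642,.0195,a],[.642,.0095,a+.06]])) for a in(-.05,0,.05)),key=lambda r:r.fun)
print(best.x,best.fun,m.sum())
for u,v in[(287,146),(347,145),(349,241),(292,243)]: print(onz("wrist",u,v,.045,C))
for u,v in[(312,167),(328,167),(326,236),(309,237)]: print("rib?",onz("wrist",u,v,.08,C))
cv2.imwrite("pics/w1c.png",cv2.resize(im[130:260,260:380],(480,520),interpolation=cv2.INTER_CUBIC))
E
```

```text
[0.6435 0.0018 0.0098] 129.75 5699
[0.6996 0.0328 0.045 ]
[ 0.698  -0.0307  0.045 ]
[ 0.5894 -0.0309  0.045 ]
[0.5895 0.0344 0.045 ]
rib? [0.681 0.006 0.08 ]
rib? [ 0.6804 -0.0093  0.08  ]
rib? [ 0.6103 -0.0049  0.08  ]
rib? [0.6099 0.0124 0.08  ]
```

View pics/w1c.png

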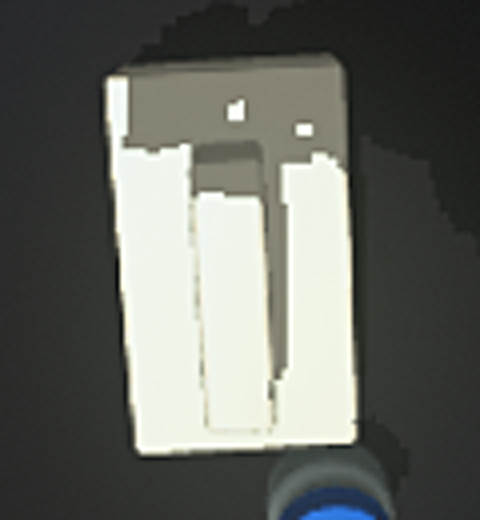

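apply_moves(travel=[[3, 0, 0.5], [3, 0.2, 0.5], [3, 0, 0.5], [0, 0, 0]], turn=[[-0.02, -0.007, -0.003], [-0.01, 0, 0], [0, 0, 0], [0, 0, 0]], grip=[0, 0, 0, 0])

```text
t: 3.3
eef_pos: [0.6387, -0.0154, 0.1607]
tool_rot: [-0.004, 0.709, -0.01, -0.706]
contact_force: [-2.8, -0.2, -1.4]
gripper_width: 1.001
```

```bash
cat > fit.py <<'E'
from rel import *
from scipy.optimize import minimize
def boxpts(bs,x,y,z,a):
    out=[];c,s=np.cos(a),np.sin(a)
    for hx,hy,z0,z1 in bs:
        P=np.array([(i*hx,j*hy,k) for i in(-1,1) for j in(-1,1) for k in(z0,z1)])/1000.
        out.append(np.c_[x+c*P[:,0]-s*P[:,1],y+s*P[:,0]+c*P[:,1],z+P[:,2]])
    return out
FIL=((54,32,6,45),(35,9,45,80))
def fit(m,bs,q0,z,C,name="wrist"):
    D=cv2.resize(m.astype(np.uint8),None,fx=4,fy=4,interpolation=cv2.INTER_NEAREST)
    def cost(q):
        H=np.zeros_like(D)
        for pp in boxpts(bs,q[0],q[1],z,q[2]):
            px=np.array([proj(name,p,C) for p in pp]); cv2.fillConvexPoly(H,cv2.convexHull(((px+.5)*4).astype(np.float32)).astype(np.int32),1)
        return (H!=D).sum()/16.
    q0=np.array(q0)
    r=minimize(cost,q0,method="Nelder-Mead",options=dict(initial_simplex=[q0,q0+[.01,0,0],q0+[0,.01,0],q0+[0,0,.06]],maxiter=120))
    return r.x,r.fun,m.sum()
E
python3 - <<'E'
from fit import *
p,M=toolinfo();C=cam("wrist");shot("wrist","w2")
for m in eyes.masks_of("filler_mid","wrist")[:3]:
    print(m["score"],m["rect"])
    if m["rect"][1]>100: print(fit(m["region"],FIL,[.644,.0015,0],0,C))
E
```

```text
t 3.3 tcp [ 0.6387 -0.0154  0.1607] F [-2.7587 -0.2423 -1.3709] w 1.000733099105087
[[ 0.0041 -0.0196 -0.9998]
 [-0.0087 -0.9998  0.0196]
 [-1.      0.0086 -0.0042]]
0.8 [248.5, 131.6, 332.5, 261.4]
(array([0.6471, 0.0084, 0.0134]), np.float64(282.375), np.int64(9986))
0.55 [234.9, 1.4, 367.5, 28.4]
0.42 [519.3, 247.1, 581.3, 330.3]
(array([0.2559, 0.0963, 1.1622]), np.float64(3324.0), np.int64(3324))
```

apply_moves(travel=[[0, 0, 0], [0, 0, 0], [0, 0, 0]], turn=[[0, 0, 0], [0, 0, 0], [0, 0, 0]], grip=[0, 0, 0])

```text
t: 3.65
eef_pos: [0.6463, -0.0166, 0.1727]
tool_rot: [-0.005, 0.715, -0.011, -0.699]
contact_force: [0.6, 0.8, 0.9]
gripper_width: 0.998
```

```bash
python3 - <<'E'
from fit import *
p,M=toolinfo();C=cam("wrist");shot("wrist","w3")
print(status.get_obs()["eef_pos"],status.get_obs()["joint_vel"])
for m in eyes.masks_of("filler_mid","wrist")[:1]:
    print(m["score"],m["rect"])
    if m["rect"][1]>100: print(fit(m["region"],FIL,[.644,.0015,0],0,C))
E
```

```text
t 3.65 tcp [ 0.6463 -0.0166  0.1727] F [0.6024 0.8001 0.9351] w 0.9982571222834895
[[ 0.0216 -0.023  -0.9995]
 [-0.0085 -0.9997  0.0228]
 [-0.9997  0.008  -0.0218]]
[ 0.6465 -0.0165  0.173 ] [-0.0039  0.0058  0.0006  0.005   0.0016 -0.0059 -0.001 ]
0.78 [235.1, 0.3, 365.6, 39.7]
```

```bash
python3 - <<'E'
from fit import *
p,M=toolinfo();C=cam("wrist")
for m in eyes.masks_of("filler_mid","wrist")[:3]:
    if m["rect"][1]>100 and m["rect"][0]<300: print(fit(m["region"],FIL,[.644,.0055,0],0,C))
def plan(T,x=(0,0,-1),y=(0,-1,0)):
    x=np.array(x,float);y=np.array(y,float);G=np.c_[x,y,np.cross(x,y)]
    print("travel cm",M.T@(np.array(T)-p)*100,"turn",R.from_matrix(M.T@G).as_rotvec())
plan([.645,.007,.07])
E
cat >> rel.py <<'E'
def plan(T,x=(0,0,-1),y=(0,-1,0)):
    p,M=toolinfo(); x=np.array(x,float);y=np.array(y,float);y=y-x*(x@y)/(x@x);x/=np.linalg.norm(x);y/=np.linalg.norm(y);G=np.c_[x,y,np.cross(x,y)]
    print("travel cm",M.T@(np.array(T)-p)*100,"turn",R.from_matrix(M.T@G).as_rotvec())
E
```

```text
t 3.75 tcp [ 0.6463 -0.0164  0.1725] F [-0.7641  1.3012 -0.6216] w 1.0010076716420417
[[ 0.0216 -0.0227 -0.9995]
 [-0.0085 -0.9997  0.0225]
 [-0.9997  0.008  -0.0218]]
(array([0.6467, 0.0086, 0.0277]), np.float64(173.9375), np.int64(9107))
travel cm [10.2216 -2.4174  0.4019] turn [-0.0226 -0.0217 -0.0083]
```

apply_moves(travel=[[1.5, -1.2, 0.2], [1.5, -1.0, 0.2], [1.0, -0.3, 0], [0, 0, 0]], turn=[[-0.02, -0.02, -0.008], [-0.01, 0, 0], [0, 0, 0], [0, 0, 0]], grip=[0, 0, 0, 0])

```text
t: 4.13
eef_pos: [0.6431, 0.0117, 0.1298]
tool_rot: [0.003, 0.707, 0.005, -0.707]
contact_force: [0.1, -0.1, -0.4]
gripper_width: 1.003
```

```bash
python3 -c "
from rel import *
plan([.6455,.0085,.07],y=(0.02,-1,0));C=cam('wrist');shot('wrist','w4')
for c in boxes if 0 else []: pass
"
```

```text
t 4.1333 tcp [0.6431 0.0117 0.1298] F [ 0.0973 -0.0947 -0.359 ] w 1.0030510152042869
[[ 0.0002  0.0116 -0.9999]
 [ 0.0018 -0.9999 -0.0116]
 [-1.     -0.0018 -0.0002]]
travel cm [ 5.9808  0.3374 -0.238 ] turn [-0.0084 -0.0002  0.0018]
```

apply_moves(travel=[[1.5, 0.2, -0.1], [1.5, 0.1, -0.1], [1.3, 0, 0], [0.8, 0, 0], [0.3, 0, 0], [0, 0, 0]], turn=[[0, 0, 0], [0, 0, 0], [0, 0, 0], [0, 0, 0], [0, 0, 0], [0, 0, 0]], grip=[0, 0, 0, 0, 0, 0])

```text
t: 4.68
eef_pos: [0.6464, 0.0083, 0.073]
tool_rot: [0.003, 0.707, 0.005, -0.707]
contact_force: [0.1, -0.0, 0.6]
gripper_width: 0.999
```

```bash
python3 -c "
from rel import *
plan([.6455,.0085,.07],y=(0.02,-1,0))
im=shot('wrist','w5');cv2.imwrite('pics/w5c.png',im[100:380,120:520,::-1])
"
```

```text
t 4.6833 tcp [0.6464 0.0083 0.073 ] F [ 0.15   -0.0333  0.5742] w 0.9988616927305777
[[ 0.0004  0.0116 -0.9999]
 [ 0.0017 -0.9999 -0.0116]
 [-1.     -0.0017 -0.0004]]
travel cm [ 0.2954 -0.0191  0.0938] turn [-0.0084 -0.0004  0.0017]
```

View pics/w5c.png

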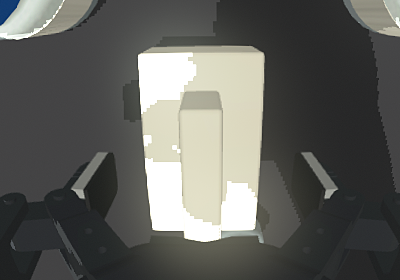

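The rib, at crop (202,165), is centred between the fingers at (95,175) and (320,175). Closing on it now.

apply_moves(travel=[[0.2, 0, 0], [0, 0, 0], [0, 0, 0], [0, 0, 0], [0, 0, 0], [0, 0, 0], [0, 0, 0], [0, 0, 0]], turn=[[0, 0, 0], [0, 0, 0], [0, 0, 0], [0, 0, 0], [0, 0, 0], [0, 0, 0], [0, 0, 0], [0, 0, 0]], grip=[0, 0.5, 1, 1, 1, 1, 1, 1], newtons=50)

```text
t: 5.4
eef_pos: [0.6485, 0.0086, 0.0743]
tool_rot: [0.003, 0.709, 0.005, -0.705]
contact_force: [0.4, 0.2, -1.5]
gripper_width: 0.199
```

apply_moves(travel=[[-0.5, 0, 0], [-1, 0, 0], [-2, 0, 0], [-3, 0, 0], [-3, 0, 0], [-2.5, 0, 0], [-1, 0, 0], [0, 0, 0]], turn=[[0, 0, 0], [0, 0, 0], [0, 0, 0], [0, 0, 0], [0, 0, 0], [0, 0, 0], [0, 0, 0], [0, 0, 0]], grip=[1, 1, 1, 1, 1, 1, 1, 1])

```text
t: 6.07
eef_pos: [0.6437, 0.0077, 0.2091]
tool_rot: [-0.004, -0.705, -0.005, 0.709]
contact_force: [0.3, 0.7, -3.4]
gripper_width: 0.2
```

apply_moves(travel=[[-1, 1.5, 1], [-1, 3, 2], [-1, 3.2, 2.3], [-0.5, 3.2, 2.3], [0, 3.2, 2.3], [0, 3.2, 2.3], [0, 3.2, 2.3], [0, 3.2, 2.3]], turn=[[0, 0, 0], [0, 0, 0], [0, 0, 0], [0, 0, 0], [0, 0, 0], [0, 0, 0], [0, 0, 0], [0, 0, 0]], grip=[1, 1, 1, 1, 1, 1, 1, 1])

```text
t: 6.73
eef_pos: [0.4742, -0.2281, 0.2359]
tool_rot: [-0.008, -0.703, -0.015, 0.711]
contact_force: [0.7, -1.1, -3.6]
gripper_width: 0.199
```

apply_moves(travel=[[0, 2.5, 2], [0, 1, 1], [0, 0, 0], [0, 0, 0]], turn=[[0, 0, 0], [0, 0, 0], [0, 0, 0], [0, 0, 0]], grip=[1, 1, 1, 1])

```text
t: 7.07
eef_pos: [0.4324, -0.2744, 0.2304]
tool_rot: [-0.002, -0.699, -0.009, 0.715]
contact_force: [0.9, 1.3, -4.0]
gripper_width: 0.201
```

```bash
python3 - <<'E'
from rel import *
plan([.559,-.268,.2])
im=shot("wrist","w6"); C=cam("wrist");np.savez("w6.npz",K=C[0],R=C[1],p=C[2])
print(proj("wrist",[.559,-.268,.075],C))
cv2.imwrite("pics/w6c.png",cv2.resize(im[60:340,160:480],(800,700))[:600,:,::-1])
E
```

```text
t 7.0667 tcp [ 0.4324 -0.2744  0.2304] F [ 0.9431  1.2625 -4.0286] w 0.20050097965597805
[[-0.0232  0.015  -0.9996]
 [ 0.0103 -0.9998 -0.0153]
 [-0.9997 -0.0106  0.0231]]
travel cm [  2.7467  -0.42   -12.7324] turn [0.0152 0.0232 0.0105]
[319.9499  52.4968]
```

View pics/w6c.png

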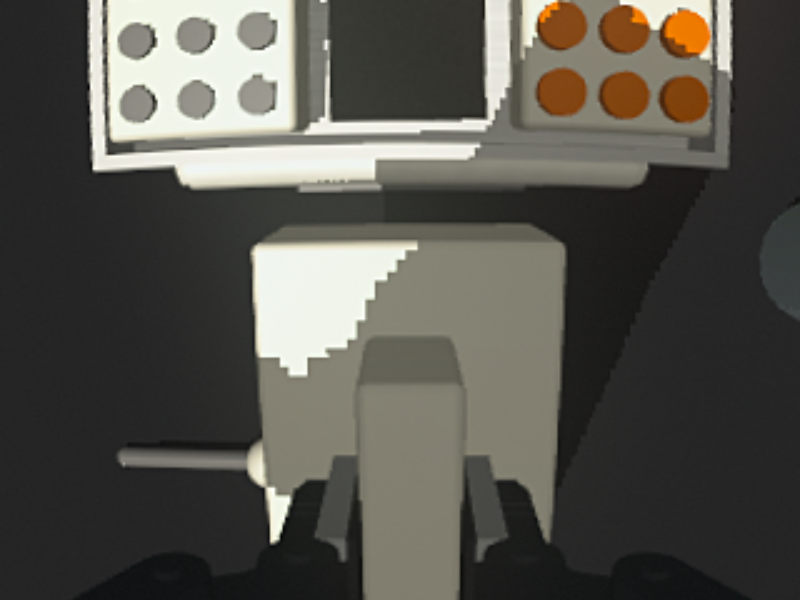

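```bash
python3 - <<'E'
from rel import *
d=np.load("w6.npz");C=(d["K"],d["R"],d["p"])
f=lambda u,v:(160+(u+.5)/2.5-.5,60+(v+.5)/2.5-.5)
for n,u,v,z in[("cornerL",93,168,.103),("cornerR",727,166,.103),("L top",90,20,.103),("R top",731,20,.103),
 ("rackb R edge top",299,30,.112),("rackb R",296,125,.112),("racka L edge top",522,30,.116),("racka L",519,120,.116),("racka base",510,60,.08),
 ("patch L",329,40,.076),("patch R",486,40,.076),("patch near",410,121,.076),("rackb near R corner",296,133,.112),("racka near",620,130,.116)]: print(n,onz("wrist",*f(u,v),z,C))
im=cv2.imread("pics/w6.png")
cv2.imwrite("pics/w6d.png",cv2.resize(im[0:150,180:460],(784,420),interpolation=cv2.INTER_CUBIC))
# held block: position of body corner/rib in tool frame: rib top face front edge & sides
for n,u,v,z in[("bodytop front L",253,246,0),("front R",566,246,0)]:
    p,dr=ray("wrist",*f(u,v),C);o=status.get_obs();M=rot(o["tool_rot"])
    # body top plane in tool: 35mm below rib top => solve tool x
    pt=M.T@(p-o["eef_pos"]);dt=M.T@dr
    for zt in(.024,.028,.032): print(n,zt,(pt+dt*(zt-pt[0])/dt[0])*1000)
E
```

```text
cornerL [ 0.4952 -0.1654  0.103 ]
cornerR [ 0.4993 -0.3786  0.103 ]
L top [ 0.5462 -0.1649  0.103 ]
R top [ 0.5491 -0.378   0.103 ]
rackb R edge top [ 0.5368 -0.2382  0.112 ]
rackb R [ 0.507  -0.2375  0.112 ]
racka L edge top [ 0.5372 -0.3056  0.116 ]
racka L [ 0.5095 -0.3054  0.116 ]
racka base [ 0.5312 -0.3063  0.08  ]
patch L [ 0.5377 -0.2433  0.076 ]
patch R [ 0.5384 -0.2981  0.076 ]
patch near [ 0.5087 -0.2721  0.076 ]
rackb near R corner [ 0.5045 -0.2375  0.112 ]
racka near [ 0.5082 -0.3369  0.116 ]
bodytop front L 0.024 [ 24.     -29.4931 -51.7164]
bodytop front L 0.028 [ 28.     -30.324  -51.2218]
bodytop front L 0.032 [ 32.     -31.1549 -50.7273]
front R 0.024 [ 24.      31.0476 -51.7252]
front R 0.028 [ 28.      31.862  -51.2309]
front R 0.032 [ 32.      32.6765 -50.7366]
```

View pics/w6d.png

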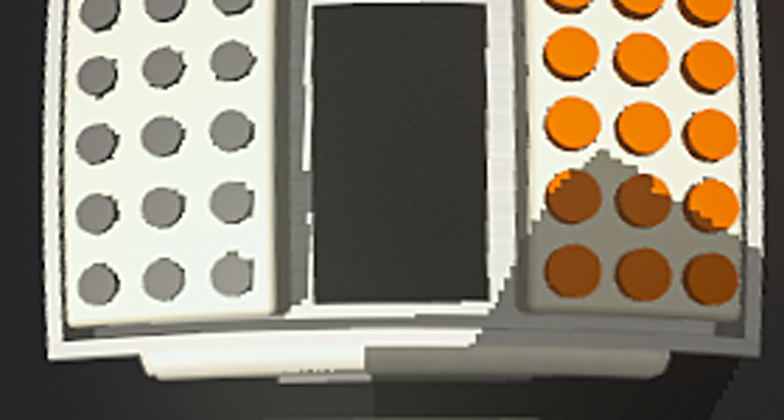

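```bash
python3 - <<'E'
from rel import *
d=np.load("w6.npz");C=(d["K"],d["R"],d["p"])
f=lambda u,v:(180+(u+.5)/2.8-.5,(v+.5)/2.8-.5)
P=[]
for u,v in[(313,4),(487,4),(490,302),(315,304)]:
    P.append(onz("wrist",*f(u,v),.076,C));print(P[-1])
print(np.mean(P,0))
for n,u,v,z in[("b",276,300,.112),("b",275,10,.112),("a",524,300,.116),("a",529,10,.116)]: print(n,onz("wrist",*f(u,v),z,C))
plan([.56,-.2718,.2])
E
```

```text
[ 0.6087 -0.2419  0.076 ]
[ 0.6093 -0.297   0.076 ]
[ 0.5099 -0.2993  0.076 ]
[ 0.5084 -0.2444  0.076 ]
[ 0.5591 -0.2706  0.076 ]
b [ 0.5092 -0.2376  0.112 ]
b [ 0.5938 -0.2357  0.112 ]
a [ 0.5101 -0.305   0.116 ]
a [ 0.5931 -0.3053  0.116 ]
t 7.1167 tcp [ 0.4324 -0.2742  0.2302] F [-0.8804 -0.1848 -3.8272] w 0.1979810248326437
[[-0.0239  0.0156 -0.9996]
 [ 0.0103 -0.9998 -0.0159]
 [-0.9997 -0.0107  0.0237]]
travel cm [  2.7194  -0.0103 -12.8303] turn [0.0157 0.0238 0.0105]
```

apply_moves(travel=[[0, 0, -1.5], [0, 0, -2.5], [0, 0, -2.5], [0, 0, -2.5], [0, 0, -2], [0, 0, -1.0], [0, 0, -0.4], [0, 0, 0]], turn=[[0, 0.024, 0.01], [0, 0, 0], [0, 0, 0], [0, 0, 0], [0, 0, 0], [0, 0, 0], [0, 0, 0], [0, 0, 0]], grip=[1, 1, 1, 1, 1, 1, 1, 1])

```text
t: 7.78
eef_pos: [0.5739, -0.2553, 0.2255]
tool_rot: [0.01, 0.71, 0.015, -0.704]
contact_force: [0.0, -0.4, -2.3]
gripper_width: 0.203
```

```bash
python3 -c "
from rel import *
plan([.5625,-.2701,.2],y=(.017,-1,0))"
```

```text
t 7.7833 tcp [ 0.5739 -0.2553  0.2255] F [ 0.0466 -0.3856 -2.3394] w 0.2029499693976095
[[ 0.0091  0.0356 -0.9993]
 [ 0.0073 -0.9993 -0.0356]
 [-0.9999 -0.007  -0.0093]]
travel cm [2.5281 1.4591 1.2108] turn [ 0.0186 -0.0093  0.0071]
```

apply_moves(travel=[[0.5, 0.8, 0.6], [0.5, 0.5, 0.4], [0.3, 0.2, 0.2], [0.2, 0, 0], [0, 0, 0], [0, 0, 0]], turn=[[0.01, -0.009, 0.007], [0.008, 0, 0], [0, 0, 0], [0, 0, 0], [0, 0, 0], [0, 0, 0]], grip=[1, 1, 1, 1, 1, 1])

```text
t: 8.28
eef_pos: [0.5584, -0.2709, 0.2073]
tool_rot: [-0.006, -0.706, -0.006, 0.708]
contact_force: [0.6, 0.5, -3.7]
gripper_width: 0.202
```

```bash
python3 -c "
from rel import *
plan([.5625,-.2701,.195],y=(.017,-1,0))"
```

```text
t 8.2833 tcp [ 0.5584 -0.2709  0.2073] F [ 0.6386  0.4986 -3.7419] w 0.20202222517164448
[[-0.0039  0.0161 -0.9999]
 [ 0.0001 -0.9999 -0.0161]
 [-1.     -0.0002  0.0039]]
travel cm [ 1.2261 -0.0716 -0.4179] turn [-0.0009  0.0039  0.0002]
```

apply_moves(travel=[[0.5, -0.05, -0.3], [0.4, 0, -0.1], [0.2, 0, 0], [0, 0, 0], [0, 0, 0]], turn=[[0, 0.003, 0], [0, 0, 0], [0, 0, 0], [0, 0, 0], [0, 0, 0]], grip=[1, 1, 1, 1, 1])

```text
t: 8.7
eef_pos: [0.5625, -0.2707, 0.1956]
tool_rot: [0.005, 0.707, 0.005, -0.707]
contact_force: [0.5, 0.1, -3.3]
gripper_width: 0.201
```

```bash
python3 - <<'E'
from rel import *
plan([.5625,-.2701,.16],y=(.017,-1,0))
im=shot("wrist","w7"); C=cam("wrist");np.savez("w7.npz",K=C[0],R=C[1],p=C[2])
cv2.imwrite("pics/w7c.png",cv2.resize(im[60:300,160:480],(800,600),interpolation=cv2.INTER_CUBIC)[:,:,::-1])
E
```

```text
t 8.7 tcp [ 0.5625 -0.2707  0.1956] F [ 0.4874  0.1457 -3.3338] w 0.20067108347976062
[[ 0.0004  0.015  -0.9999]
 [-0.0001 -0.9999 -0.015 ]
 [-1.      0.0001 -0.0004]]
travel cm [ 3.5643 -0.0649  0.0048] turn [-0.002  -0.0004 -0.0001]
```

View pics/w7c.png

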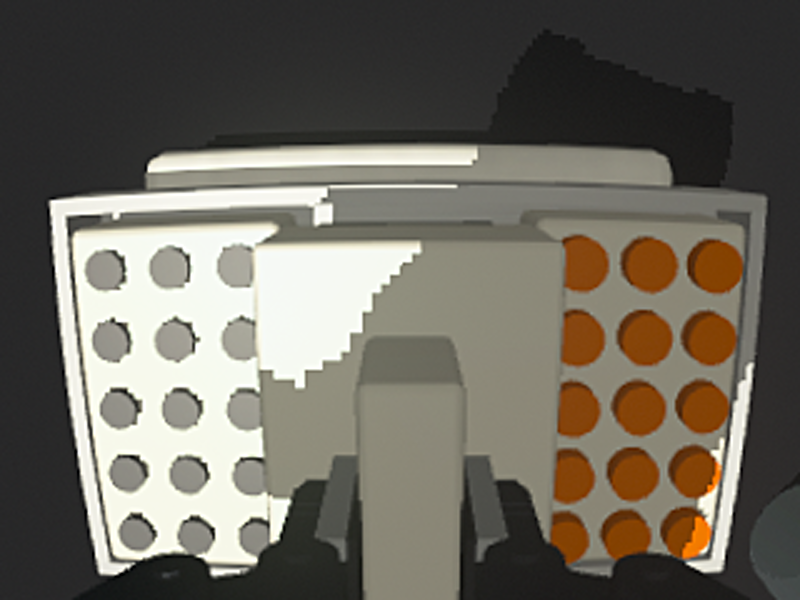

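```bash
python3 - <<'E'
from rel import *
d=np.load("w7.npz");C=(d["K"],d["R"],d["p"])
f=lambda u,v:(160+(u+.5)/2.5-.5,60+(v+.5)/2.5-.5)
for n,u,v,z in[("b far R",279,224,.112),("a far L",538,219,.116),("trayFL",51,201,.103),("trayFR",767,197,.103),("trayNL",103,572,.103),("trayNR",722,572,.103),("blk FL",254,243,.166),("blk FR",563,243,.166)]: print(n,onz("wrist",*f(u,v),z,C))
E
```

```text
b far R [ 0.6123 -0.2354  0.112 ]
a far L [ 0.615  -0.3045  0.116 ]
trayFL [ 0.6199 -0.1635  0.103 ]
trayFR [ 0.6243 -0.3768  0.103 ]
trayNL [ 0.4953 -0.1673  0.103 ]
trayNR [ 0.4985 -0.3795  0.103 ]
blk FL [ 0.6137 -0.2395  0.166 ]
blk FR [ 0.6147 -0.3015  0.166 ]
```

apply_moves(travel=[[0.6, 0, 0], [0.8, 0, 0], [0.8, 0, 0], [0.5, 0, 0], [0.3, 0, 0], [0, 0, 0]], turn=[[0, 0, 0], [0, 0, 0], [0, 0, 0], [0, 0, 0], [0, 0, 0], [0, 0, 0]], grip=[1, 1, 1, 1, 1, 1])

```text
t: 9.25
eef_pos: [0.5625, -0.2704, 0.1621]
tool_rot: [0.005, 0.707, 0.006, -0.707]
contact_force: [-0.9, 1.0, -2.9]
gripper_width: 0.203
```

```bash
python3 -c "
from rel import *
plan([.5622,-.2705,.149],y=(.016,-1,0))"
```

```text
t 9.25 tcp [ 0.5625 -0.2704  0.1621] F [-0.925   1.032  -2.8641] w 0.2031322034030989
[[ 0.      0.0156 -0.9999]
 [ 0.0002 -0.9999 -0.0156]
 [-1.     -0.0002 -0.    ]]
travel cm [1.3121 0.0114 0.0349] turn [-0.0004 -0.      0.0002]
```

Inside the bay with no contact force. Continuing down gently.

apply_moves(travel=[[0.4, 0, 0], [0.4, 0, 0], [0.3, 0, 0], [0.2, 0, 0], [0.1, 0, 0]], turn=[[0, 0, 0], [0, 0, 0], [0, 0, 0], [0, 0, 0], [0, 0, 0]], grip=[1, 1, 1, 1, 1])

```text
t: 9.67
eef_pos: [0.5628, -0.2704, 0.1491]
tool_rot: [0.005, 0.707, 0.005, -0.707]
contact_force: [-4.3, 1.8, 8.9]
gripper_width: 0.201
```

apply_moves(travel=[[0.1, 0, 0], [0.1, 0, 0]], turn=[[0, 0, 0], [0, 0, 0]], grip=[1, 1])

```text
t: 9.83
eef_pos: [0.5628, -0.2704, 0.1492]
tool_rot: [0.005, 0.707, 0.005, -0.707]
contact_force: [-5.8, 1.3, 5.5]
gripper_width: 0.198
```

apply_moves(travel=[[0, 0, 0], [0, 0, 0], [0, 0, 0], [0, 0, 0], [0, 0, 0], [-1, 0, 0], [-2, 0, 0], [-3, 0, 0]], turn=[[0, 0, 0], [0, 0, 0], [0, 0, 0], [0, 0, 0], [0, 0, 0], [0, 0, 0], [0, 0, 0], [0, 0, 0]], grip=[0.85, 0.7, 0.6, 0.5, 0.5, 0.5, 0.5, 0.5])

```text
t: 10.5
eef_pos: [0.5612, -0.2697, 0.2064]
tool_rot: [-0.005, -0.705, -0.006, 0.709]
contact_force: [0.0, -0.5, 0.3]
gripper_width: 0.501
```

apply_moves(travel=[[-3, 0, 2], [-2.5, 0, 3], [-1, 0, 3], [0, 0, 2], [0, 0, 0.5], [0, 0, 0]], turn=[[0, 0, 0], [0, 0, 0], [0, 0, 0], [0, 0, 0], [0, 0, 0], [0, 0, 0]], grip=[0.5, 0.5, 0.5, 0.5, 0.5, 0.5])

```text
t: 11.0
eef_pos: [0.4579, -0.2723, 0.2862]
tool_rot: [0.008, 0.711, 0.005, -0.703]
contact_force: [-0.2, 0.4, 0.4]
gripper_width: 0.496
```

```bash
python3 - <<'E'
from rel import *
toolinfo();im=shot("wrist","w8"); C=cam("wrist");np.savez("w8.npz",K=C[0],R=C[1],p=C[2])
s=shot("side","s8");t=shot("top","t8")
a=cv2.resize(im[0:220,160:480],(640,440),interpolation=cv2.INTER_CUBIC)
# console crops
b=cv2.resize(s[85:175,285:395],None,fx=3.2,fy=3.2,interpolation=cv2.INTER_CUBIC)
c=cv2.resize(t[140:220,200:280],(300,288),interpolation=cv2.INTER_CUBIC)
H=np.zeros((600,800,3),np.uint8);H[:288,:352]=b;H[:288,352:652]=c;a=cv2.resize(a,(454,312));H[288:,:454]=a
d=cv2.resize(s[225:335,300:390],(346,312*1),interpolation=cv2.INTER_CUBIC);H[288:600,454:800]=d
cv2.imwrite("pics/m8.png",H[:,:,::-1])
E
```

```text
t 11.0 tcp [ 0.4579 -0.2723  0.2862] F [-0.1951  0.3832  0.4242] w 0.4961379963065592
[[ 0.0115  0.0173 -0.9998]
 [-0.0045 -0.9998 -0.0174]
 [-0.9999  0.0047 -0.0114]]
```

View pics/m8.png

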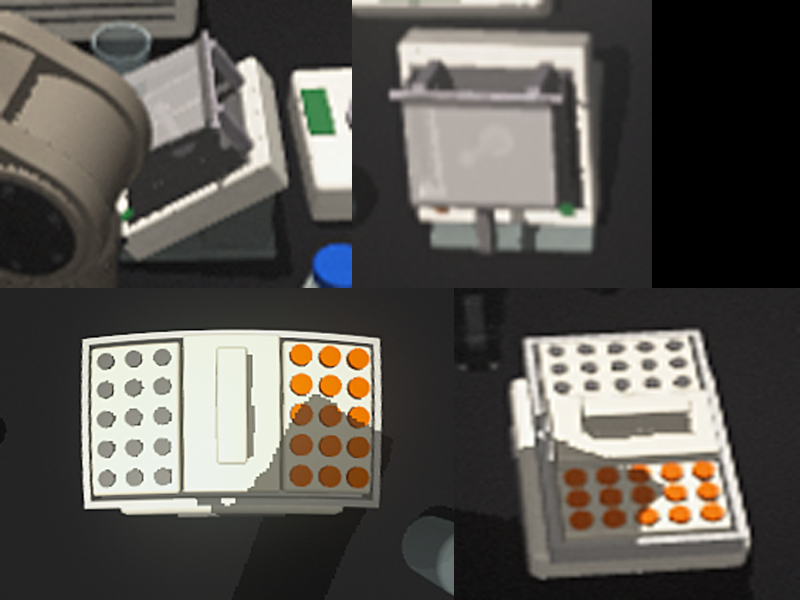

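The filler sits in the middle bay between the racks. Now I fit the console pose from the points seen in the top and side pictures.

```bash
cat > con.py <<'E'
from rel import *
from scipy.optimize import least_squares
s35,c35=np.sin(np.radians(35)),np.cos(np.radians(35))
def axes(psi):
    h=np.array([np.cos(psi),np.sin(psi),0]);k=np.array([0,0,1.])
    return np.c_[c35*h+s35*k,np.array([-np.sin(psi),np.cos(psi),0]),-s35*h+c35*k]
def W(q,P): return np.array(q[:3])+axes(q[3])@(np.array(P)/1000.)
def fitcon(obs,q0):
    Cs={}
    def res(q): return np.concatenate([proj(n,W(q,P),C)-uv for n,C,uv,P in obs])
    r=least_squares(res,q0,loss="soft_l1"); return r.x,res(r.x).reshape(-1,2)
E
python3 - <<'E'
from con import *
t=lambda u,v:np.array([195+(u+.5)/2.72-.5,90+(v+.5)/2.72-.5]); s=lambda u,v:np.array([190+(u+.5)/2.4-.5,85+(v+.5)/2.4-.5])
Ct,Cs=cam("top"),cam("side")
obs=[("top",Ct,t(42,207),(0,65,0)),("top",Ct,t(170,210),(0,-65,0)),("top",Ct,t(110,325),(-155,0,0)),("top",Ct,t(62,305),(-165,85,-60)),("top",Ct,t(188,305),(-165,-85,-60)),("top",Ct,t(48,160),(25,85,-60)),("top",Ct,t(187,160),(25,-85,-60)),
("side",Cs,s(410,100),(0,-65,0)),("side",Cs,s(380,27),(0,65,0)),("side",Cs,s(289,100),(-155,0,0)),("side",Cs,s(330,190),(-165,-85,-60)),("side",Cs,s(441,120),(25,-85,-60)),("side",Cs,s(423,47),(25,85,-60))]
q,r=fitcon(obs,[.62,.29,.2,0]);print(q);print(r)
print("tab",W(q,(-140,0,0)),"pivot",W(q,(-70,0,-60)))
E
```

```text
[ 0.6316  0.2923  0.1801 -0.0285]
[[ 3.6989 -1.2677]
 [-3.8923 -1.2504]
 [ 2.2479 -2.7879]
 [ 0.2863 -1.7923]
 [ 0.9232 -0.3904]
 [-0.3985  2.0793]
 [-1.4705  3.4706]
 [-7.3117 -3.0669]
 [ 2.1352  1.5818]
 [ 3.0098  4.5765]
 [-5.7309 -3.9955]
 [-3.4637  0.7456]
 [-1.0382 -2.4619]]
tab [0.517  0.2956 0.0998] pivot [0.6087 0.293  0.0908]
```

apply_moves(travel=[[-1, -2, 0], [-1, -3.8, 0], [-1, -3.9, 0], [-1, -3.9, 0], [-1, -3.9, 0], [-1, -3.9, 0], [0, -4, 0], [0, -4, 0]], turn=[[0, 0, 0], [0, 0, 0], [0, 0, 0], [0, 0, 0], [0, 0, 0], [0, 0, 0], [0, 0, 0], [0, 0, 0]], grip=[0.5, 0.5, 0.5, 0.5, 0.5, 0.5, 0.5, 0.5])

```text
t: 11.82
eef_pos: [0.4603, 0.0272, 0.3417]
tool_rot: [0.003, 0.709, 0.004, -0.706]
contact_force: [0.6, -0.6, -0.1]
gripper_width: 0.499
```

apply_moves(travel=[[0, -4, 0], [0, -4, 0], [0, -4, 0], [0, -4, 0], [0, -4, 0], [0, -3, 0], [0, -1, 0], [0, 0, 0]], turn=[[0, 0, 0], [0, 0, 0], [0, 0, 0], [0, 0, 0], [0, 0, 0], [0, 0, 0], [0, 0, 0], [0, 0, 0]], grip=[0.5, 0.5, 0.5, 0.5, 0.5, 0.5, 0.5, 0.5])

```text
t: 12.48
eef_pos: [0.4547, 0.2917, 0.3399]
tool_rot: [-0.007, -0.706, -0.017, 0.708]
contact_force: [0.0, -0.1, 0.5]
gripper_width: 0.503
```

```bash
python3 -c "
from rel import *
plan([.45,.29,.33])"
```

```text
t 12.4833 tcp [0.4547 0.2917 0.3399] F [ 0.0243 -0.1383  0.4506] w 0.5033236323394408
[[-0.0038  0.0335 -0.9994]
 [ 0.0139 -0.9993 -0.0336]
 [-0.9999 -0.014   0.0033]]
travel cm [0.9932 0.1714 0.4701] turn [0.0336 0.0035 0.014 ]
```

```bash
python3 - <<'E'
from con import *
toolinfo();C=cam("wrist");im=shot("wrist","w9");np.savez("w9.npz",K=C[0],R=C[1],p=C[2])
q=[.6316,.2923,.1801,-.0285]
for P in[(0,0,0),(-155,0,0),(-165,85,-60),(25,-85,-60)]: print(P,proj("wrist",W(q,P),C))
cv2.imwrite("pics/w9c.png",cv2.resize(im[20:260,170:490],(800,600),interpolation=cv2.INTER_CUBIC)[:,:,::-1])
E
```

```text
t 12.4833 tcp [0.4547 0.2917 0.3399] F [ 0.0243 -0.1383  0.4506] w 0.5033236323394408
[[-0.0038  0.0335 -0.9994]
 [ 0.0139 -0.9993 -0.0336]
 [-0.9999 -0.014   0.0033]]
(0, 0, 0) [331.3127   6.746 ]
(-155, 0, 0) [324.0278 135.1404]
(-165, 85, -60) [264.1888 111.3329]
(25, -85, -60) [413.5933 -17.8713]
```

View pics/w9c.png

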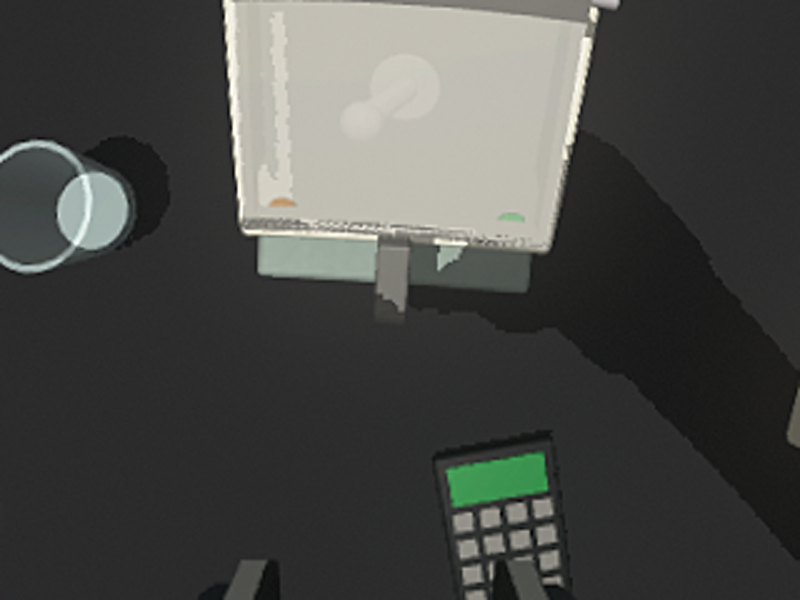

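```bash
cat > conobs.py <<'E'
from con import *
t=lambda u,v:np.array([195+(u+.5)/2.72-.5,90+(v+.5)/2.72-.5]); s=lambda u,v:np.array([190+(u+.5)/2.4-.5,85+(v+.5)/2.4-.5]); w=lambda u,v:np.array([170+(u+.5)/2.5-.5,20+(v+.5)/2.5-.5])
d=np.load("w9.npz");C=(d["K"],d["R"],d["p"])
Ct,Cs=cam("top"),cam("side")
wr=[("wrist",C,w(241,232),(-110,65,0)),("wrist",C,w(549,250),(-110,-65,0)),("wrist",C,w(391,318),(-155,0,0)),("wrist",C,w(362,120),(-70,17,-16)),("wrist",C,w(405,85),(-70,0,-58))]
tp=[("top",Ct,t(110,325),(-155,0,0)),("top",Ct,t(62,305),(-165,85,-60)),("top",Ct,t(188,305),(-165,-85,-60)),("top",Ct,t(48,160),(25,85,-60)),("top",Ct,t(187,160),(25,-85,-60))]
E
python3 - <<'E'
from conobs import *
for o in(wr,wr+tp,wr+wr+tp+[("side",Cs,s(289,100),(-155,0,0)),("side",Cs,s(441,120),(25,-85,-60)),("side",Cs,s(423,47),(25,85,-60))]):
    q,r=fitcon(o,[.62,.29,.2,0]);print(q);print(r.round(1).tolist());print("tab",W(q,(-140,0,0)),"pivot",W(q,(-70,0,-60)))
E
```

```text
[ 0.6201  0.289   0.2056 -0.0308]
[[-0.7, -1.9], [1.6, -0.8], [-0.0, -0.2], [-0.8, 3.2], [0.5, 1.8]]
tab [0.5055 0.2925 0.1253] pivot [0.5972 0.2897 0.1163]
[ 0.6209  0.2879  0.2078 -0.0424]
[[-1.0, -3.4], [2.1, -0.8], [-0.3, -0.8], [-0.2, 2.0], [1.3, 0.8], [1.1, -0.5], [-1.1, -0.1], [0.5, 2.0], [-1.3, 2.9], [-1.4, 5.0]]
tab [0.5063 0.2927 0.1275] pivot [0.5979 0.2888 0.1185]
[ 0.621   0.288   0.2026 -0.0435]
[[-0.3, -3.5], [0.8, -1.0], [-0.6, -1.3], [-0.2, 2.6], [1.0, 1.6], [-0.3, -3.5], [0.8, -1.0], [-0.6, -1.3], [-0.2, 2.6], [1.0, 1.6], [1.4, -0.4], [-0.8, 0.0], [0.6, 2.2], [-0.9, 3.2], [-1.1, 5.4], [-0.1, 0.2], [-6.3, -3.3], [-3.0, -6.7]]
tab [0.5064 0.293  0.1223] pivot [0.5981 0.289  0.1133]
```

```bash
python3 - <<'E'
from conobs import *
def tri(rs):
    A=np.zeros((3,3));b=np.zeros(3)
    for p,dd in rs: m=np.eye(3)-np.outer(dd,dd);A+=m;b+=m@p
    x=np.linalg.solve(A,b);return x,[round(float(np.linalg.norm((np.eye(3)-np.outer(dd,dd))@(x-p)))*1000,1) for p,dd in rs]
r=lambda n,c,uv:ray(n,uv[0],uv[1],c)
print("tabtip",tri([r("top",Ct,t(110,323)),r("side",Cs,s(290,100)),r("wrist",C,w(391,316))]),W([.6205,.2885,.204,-.035],(-155,0,0)))
o=status.get_obs()
# target tool: x = rotated 35deg forward-down, y along -y_c
A=axes(-.035); x=-A[:,2]; 
plan(W([.6205,.2885,.204,-.035],(-142,0,60)),x=x,y=-A[:,1])
E
```

```text
tabtip (array([0.4949, 0.295 , 0.1146]), [3.0, 1.5, 2.5]) [0.4936 0.2929 0.1151]
t 12.5333 tcp [0.4547 0.2908 0.3398] F [0.8335 0.0555 0.3712] w 0.497967936774713
[[-0.0039  0.033  -0.9994]
 [ 0.0136 -0.9994 -0.033 ]
 [-0.9999 -0.0137  0.0035]]
travel cm [16.8086 -0.0204 -1.5826] turn [0.0618 0.6146 0.0339]
```

apply_moves(travel=[[2, 0, 0], [2, 0, 0], [2, 0, 0], [1.5, 0, 0], [1, 0, 0], [0, 0, 0], [0, 0, 0]], turn=[[0.03, 0.12, 0.01], [0.03, 0.12, 0.01], [0, 0.12, 0.01], [0, 0.12, 0], [0, 0.12, 0], [0, 0, 0], [0, 0, 0]], grip=[0.5, 0.5, 0.5, 0.5, 0.5, 0.5, 0.5])

```text
t: 13.12
eef_pos: [0.4724, 0.2849, 0.2625]
tool_rot: [-0.001, 0.847, -0.024, -0.532]
contact_force: [-0.3, 0.7, 0.4]
gripper_width: 0.502
```

```bash
cat >> con.py <<'E'
Q=[.6205,.290,.204,-.035]
def cplan(P,tilt=35.,q=Q):
    "TCP goal in console frame (mm), tool tilted tilt deg from vertical"
    A=axes(q[3]);a=np.radians(tilt);h=np.array([np.cos(q[3]),np.sin(q[3]),0])
    o=status.get_obs();print("now in console mm",A.T@(o["eef_pos"]-np.array(q[:3]))*1000,"q",o["q"])
    plan(W(q,P),x=np.sin(a)*h-np.cos(a)*np.array([0,0,1]),y=-A[:,1])
E
python3 -c "
from con import *
cplan((-142,0,60))"
```

```text
now in console mm [-87.5616 -10.3206 132.6701] q [-0.5851  0.1445 -0.2968  2.0735  0.6151  0.7574 -2.8974]
t 13.1167 tcp [0.4724 0.2849 0.2625] F [-0.3452  0.6925  0.3754] w 0.5024292134284165
[[ 0.4338 -0.0408 -0.9001]
 [-0.0388 -0.9989  0.0266]
 [-0.9002  0.0234 -0.4349]]
travel cm [ 8.0183 -1.2427  4.2039] turn [ 0.0068  0.1609 -0.0232]
```

apply_moves(travel=[[0, 0, 0], [0, 0, 0]], turn=[[-0.05, 0, 0], [0, 0, 0]], grip=[0.5, 0.5])

```text
t: 13.28
eef_pos: [0.4731, 0.2842, 0.2631]
tool_rot: [0.02, 0.846, -0.01, -0.532]
contact_force: [-0.2, -0.2, -0.1]
gripper_width: 0.503
```

```bash
python3 -c "
from con import *
cplan((-142,0,60))"
```

```text
now in console mm [-86.5575 -10.9177 132.7841] q [-0.5728  0.1451 -0.3075  2.0711  0.6144  0.7597 -2.8441]
t 13.2833 tcp [0.4731 0.2842 0.2631] F [-0.2468 -0.1806 -0.1375] w 0.5031759705197077
[[ 0.4329  0.0041 -0.9014]
 [-0.0392 -0.999  -0.0233]
 [-0.9006  0.0454 -0.4323]]
travel cm [ 8.048  -1.5194  4.2223] turn [ 0.0567  0.1624 -0.0195]
```

apply_moves(travel=[[0, 0, 0], [0, 0, 0], [0, 0, 0], [0, 0, 0], [0, 0, 0], [0, 0, 0], [0, 0, 0], [0, 0, 0]], turn=[[-0.124, 0, 0], [-0.124, 0, 0], [-0.124, 0, 0], [-0.124, 0, 0], [-0.124, 0, 0], [-0.124, 0, 0], [-0.124, 0, 0], [-0.124, 0, 0]], grip=[0.5, 0.5, 0.5, 0.5, 0.5, 0.5, 0.5, 0.5])

```text
t: 13.95
eef_pos: [0.4824, 0.2772, 0.269]
tool_rot: [0.422, 0.734, 0.245, -0.473]
contact_force: [-1.3, -0.1, 0.3]
gripper_width: 0.503
```

apply_moves(travel=[[0, 0, 0], [0, 0, 0], [0, 0, 0], [0, 0, 0], [0, 0, 0], [0, 0, 0], [0, 0, 0], [0, 0, 0]], turn=[[-0.124, 0, 0], [-0.124, 0, 0], [-0.124, 0, 0], [-0.124, 0, 0], [-0.124, 0, 0], [-0.124, 0, 0], [-0.124, 0, 0], [-0.124, 0, 0]], grip=[0.5, 0.5, 0.5, 0.5, 0.5, 0.5, 0.5, 0.5])

```text
t: 14.62
eef_pos: [0.4923, 0.2687, 0.2753]
tool_rot: [0.722, 0.441, 0.441, -0.298]
contact_force: [0.5, -0.8, -0.2]
gripper_width: 0.502
```

apply_moves(travel=[[0, 0, 0], [0, 0, 0], [0, 0, 0], [0, 0, 0], [0, 0, 0], [0, 0, 0], [0, 0, 0], [0, 0, 0]], turn=[[-0.124, 0, 0], [-0.124, 0, 0], [-0.124, 0, 0], [-0.124, 0, 0], [-0.124, 0, 0], [-0.124, 0, 0], [-0.124, 0, 0], [-0.124, 0, 0]], grip=[0.5, 0.5, 0.5, 0.5, 0.5, 0.5, 0.5, 0.5])

```text
t: 15.28
eef_pos: [0.5021, 0.2596, 0.2819]
tool_rot: [0.846, 0.04, 0.53, -0.051]
contact_force: [-0.2, -0.9, 0.1]
gripper_width: 0.505
```

```bash
sed -i 's/y=-A\[:,1\])/y=A[:,1])/' con.py; python3 -c "
from con import *
cplan((-142,0,60))"
```

```text
now in console mm [-51.3659 -34.5218 131.1086] q [-0.2672  0.1598 -0.5528  2.0202  0.6284  0.7937  0.2299]
t 15.2833 tcp [0.5021 0.2596 0.2819] F [-0.2126 -0.8712  0.058 ] w 0.5046491880006946
[[ 0.4333  0.1291  0.892 ]
 [-0.0438  0.9915 -0.1223]
 [-0.9002  0.0139  0.4353]]
travel cm [ 8.3708  2.967  -8.1089] turn [-0.0887 -0.1597  0.0359]
```

apply_moves(travel=[[0, 0.8, -2], [0, 0.8, -2], [1, 0.8, -2], [1, 0.5, -2], [1, 0, -0.5], [0.5, 0, 0], [0, 0, 0]], turn=[[-0.09, -0.08, 0.03], [0, -0.08, 0], [0, 0, 0], [0, 0, 0], [0, 0, 0], [0, 0, 0], [0, 0, 0]], grip=[0.5, 0.5, 0.5, 0.5, 0.5, 0.5, 0.5])

```text
t: 15.87
eef_pos: [0.4623, 0.2866, 0.2149]
tool_rot: [0.886, 0.016, 0.462, -0.021]
contact_force: [1.0, 0.1, -0.5]
gripper_width: 0.498
```

```bash
python3 -c "
from con import *
cplan((-142,0,2))
im=shot('wrist','w10')
cv2.imwrite('pics/w10s.png',cv2.resize(im,(640,400))[:,:,::-1])"
```

```text
now in console mm [-123.224    -8.9836   99.5333] q [-0.4452  0.2134 -0.5548  2.2166  1.0977  0.7078 -0.3132]
t 15.8667 tcp [0.4623 0.2866 0.2149] F [ 0.9527  0.1383 -0.5324] w 0.49820138574829953
[[ 0.5722  0.0514  0.8185]
 [-0.022   0.9986 -0.0473]
 [-0.8198  0.0091  0.5725]]
travel cm [ 9.7538  0.8825 -1.8825] turn [-0.0186 -0.0012  0.002 ]
```

apply_moves(travel=[[1, 0.4, -0.8], [1.5, 0.3, -0.6], [1.5, 0.2, -0.4], [1, 0, 0], [0.4, 0, 0], [0, 0, 0]], turn=[[-0.018, 0, 0], [0, 0, 0], [0, 0, 0], [0, 0, 0], [0, 0, 0], [0, 0, 0]], grip=[0.5, 0.5, 0.5, 0.5, 0.5, 0.5])

```text
t: 16.42
eef_pos: [0.4881, 0.2942, 0.167]
tool_rot: [0.889, 0.017, 0.458, -0.021]
contact_force: [0.2, -0.8, 0.3]
gripper_width: 0.5
```

```bash
python3 -c "
from con import *
cplan((-142,0,2))
im=shot('wrist','w10');s=shot('side','s10')[85:175,270:380]
H=np.zeros((400,800,3),np.uint8);H[:,:400]=im[:,100:500];H[:327,400:800]=cv2.resize(s,(400,327),interpolation=cv2.INTER_CUBIC)
cv2.imwrite('pics/w10s.png',H[:,:,::-1])"
```

```text
now in console mm [-129.6734   -0.4174   45.6725] q [-0.4759  0.336  -0.5059  2.2111  1.2901  0.6888 -0.4867]
t 16.4167 tcp [0.4881 0.2942 0.167 ] F [ 0.1595 -0.8071  0.3259] w 0.4998775641843517
[[ 0.5797  0.0528  0.8131]
 [-0.022   0.9985 -0.0492]
 [-0.8146  0.0106  0.58  ]]
travel cm [ 4.3572  0.023  -1.2682] turn [-0.0207  0.008   0.0016]
```

View pics/w10s.png

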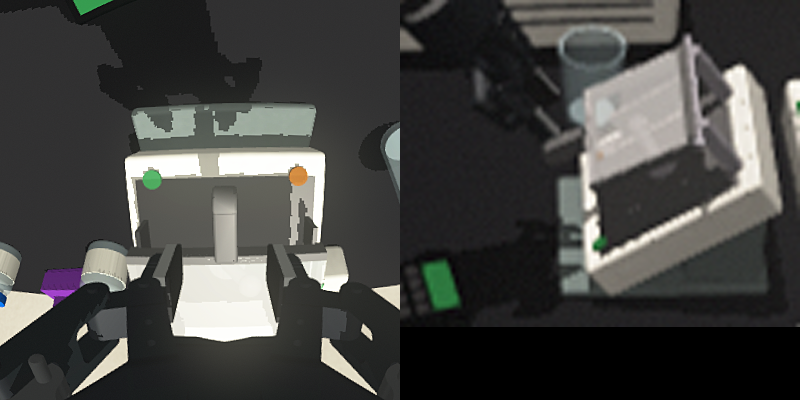

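The wrist view shows the tab at (226,215), centred between the fingers at (165,280) and (285,280). The guard is shut. Moving down-slope first, then down.

apply_moves(travel=[[0, 0, -0.7], [0.5, 0, -0.5], [1, 0, -0.1], [1.2, 0, 0], [0.8, 0, 0], [0.4, 0, 0], [0, 0, 0]], turn=[[-0.02, 0.008, 0], [0, 0, 0], [0, 0, 0], [0, 0, 0], [0, 0, 0], [0, 0, 0], [0, 0, 0]], grip=[0.5, 0.5, 0.5, 0.5, 0.5, 0.5, 0.5])

```text
t: 17.1
eef_pos: [0.499, 0.2967, 0.132]
tool_rot: [0.888, 0.008, 0.46, -0.013]
contact_force: [-0.4, -0.8, 0.7]
gripper_width: 0.5
```

```bash
python3 -c "
from con import *
cplan((-142,0,0))
C=cam('wrist');im=shot('wrist','w11')
for P in [(-155,0,11),(-110,0,11),(-155,7,11)]: print(P,proj('wrist',W(Q,P),C))"
```

```text
now in console mm [-141.0208    2.4026   10.7883] q [-0.4873  0.4132 -0.4784  2.2135  1.4165  0.6715 -0.5785]
t 17.1 tcp [0.499  0.2967 0.132 ] F [-0.3883 -0.7699  0.7224] w 0.4998508615755219
[[ 0.5772  0.0297  0.816 ]
 [-0.0151  0.9996 -0.0258]
 [-0.8164  0.0026  0.5774]]
travel cm [ 1.0771 -0.2455 -0.1037] turn [ 0.0028  0.0047 -0.0052]
(-155, 0, 11) [320.8534 249.309 ]
(-110, 0, 11) [321.0053 330.6753]
(-155, 7, 11) [337.0745 249.291 ]
```

apply_moves(travel=[[0.5, -0.2, -0.1], [0.4, 0, 0], [0, 0, 0], [0, 0, 0], [0, 0, 0], [0, 0, 0]], turn=[[0, 0, 0], [0, 0, 0], [0, 0, 0], [0, 0, 0], [0, 0, 0], [0, 0, 0]], grip=[0.5, 0.5, 0.7, 0.9, 1, 1], newtons=20)

```text
t: 17.65
eef_pos: [0.5032, 0.2943, 0.1248]
tool_rot: [0.888, 0.008, 0.459, -0.012]
contact_force: [1.4, -0.0, -0.5]
gripper_width: 0.153
```

```bash
python3 -c "
from con import *
for th in(0,.3,.6,.9,1.2,1.5): r=142;print(th,(-r*np.cos(th),r*np.sin(th)), W(Q,(-r*np.cos(th),0,r*np.sin(th))))
cplan((-142,0,0))"
```

```text
0 (np.float64(-142.0), np.float64(0.0)) [0.5043 0.2941 0.1226]
0.3 (np.float64(-135.65778145583604), np.float64(41.96386934591022)) [0.4854 0.2947 0.1606]
0.6 (np.float64(-117.19765731717432), np.float64(80.17923122209503)) [0.4786 0.295  0.2025]
0.9 (np.float64(-88.26861549443434), np.float64(111.23242116710264)) [0.4845 0.2948 0.2445]
1.2 (np.float64(-51.45480113568765), np.float64(132.34955020734614)) [0.5025 0.2941 0.2829]
1.5 (np.float64(-10.044682636813812), np.float64(141.64428809777573)) [0.5311 0.2931 0.3143]
now in console mm [-141.5685    0.2024    2.4429] q [-0.485   0.4288 -0.4703  2.2147  1.4488  0.6666 -0.6024]
t 17.65 tcp [0.5032 0.2943 0.1248] F [ 1.3855 -0.007  -0.5329] w 0.15321230559653362
[[ 0.5783  0.0293  0.8153]
 [-0.0148  0.9996 -0.0255]
 [-0.8157  0.0027  0.5785]]
travel cm [ 0.2439 -0.0214 -0.0447] turn [ 0.0031  0.0061 -0.0054]
```

apply_moves(travel=[[-1.2, 0, 0.05], [-1.19, 0, 0.15], [-1.17, 0, 0.25], [-1.15, 0, 0.35], [-1.11, 0, 0.45], [-1.07, 0, 0.54]], turn=[[0, 0, 0], [0, 0, 0], [0, 0, 0], [0, 0, 0], [0, 0, 0], [0, 0, 0]], grip=[1, 1, 1, 1, 1, 1])

```text
t: 18.15
eef_pos: [0.4846, 0.2948, 0.1966]
tool_rot: [0.89, 0.009, 0.455, -0.014]
contact_force: [9.9, 1.0, -3.2]
gripper_width: 0.16
```

```bash
cat > arc.py <<'E'
from con import *
import sys
o=status.get_obs();A=axes(Q[3]);c=A.T@(o["eef_pos"]-np.array(Q[:3]))*1000
print("r",np.hypot(c[0],c[2]),"th",np.arctan2(c[2],-c[0]))
th=float(sys.argv[1]);cplan((-142*np.cos(th),0,142*np.sin(th)))
E
python3 arc.py .9
```

```text
r 136.2333311957563 th 0.5561903225780198
now in console mm [-115.6992    0.0652   71.925 ] q [-0.4634  0.277  -0.5212  2.1997  1.2025  0.696  -0.375 ]
t 18.15 tcp [0.4846 0.2948 0.1966] F [ 9.8929  0.9844 -3.2265] w 0.15957157820647902
[[ 0.5858  0.0336  0.8097]
 [-0.0172  0.9994 -0.029 ]
 [-0.8102  0.003   0.5861]]
travel cm [-3.8882  0.0079  2.8031] turn [-0.0006  0.0154 -0.0033]
```

apply_moves(travel=[[-0.93, 0, 0.78], [-0.87, 0, 0.85], [-0.83, 0, 0.88], [-0.77, 0, 0.92]], turn=[[0, 0.01, 0], [0, 0, 0], [0, 0, 0], [0, 0, 0]], grip=[1, 1, 1, 1])

```text
t: 18.48
eef_pos: [0.495, 0.2944, 0.2477]
tool_rot: [0.889, 0.009, 0.458, -0.013]
contact_force: [11.7, 3.2, -8.2]
gripper_width: 0.156
```

```bash
python3 arc.py 1.2
```

```text
r 133.00514313593794 th 0.9456504691230396
now in console mm [-77.8367   0.0325 107.8509] q [-0.4084  0.2022 -0.5428  2.1348  1.0223  0.7153 -0.15  ]
t 18.4833 tcp [0.495  0.2944 0.2477] F [11.7327  3.1883 -8.2093] w 0.15580702398501056
[[ 0.5796  0.0324  0.8143]
 [-0.0151  0.9995 -0.029 ]
 [-0.8148  0.0045  0.5798]]
travel cm [-2.4297  0.0105  2.6567] turn [-0.0004  0.0076 -0.0052]
```

```bash
sed -i 's/^Q=.*/Q=[.6260,.290,.196,-.035]/' con.py; python3 arc.py 1.2;python3 arc.py 1.45|grep travel
```

```text
r 140.94247037193034 th 0.9864574393124306
now in console mm [-77.7506  -0.16   117.5569] q [-0.4084  0.2022 -0.5428  2.1348  1.0223  0.7153 -0.15  ]
t 18.4833 tcp [0.495  0.2944 0.2477] F [11.7327  3.1883 -8.2093] w 0.15580702398501056
[[ 0.5796  0.0324  0.8143]
 [-0.0151  0.9995 -0.029 ]
 [-0.8148  0.0045  0.5798]]
travel cm [-1.4592  0.0247  2.6407] turn [-0.0004  0.0076 -0.0052]
travel cm [-2.2946  0.0306  6.0815] turn [-0.0004  0.0076 -0.0052]
```

apply_moves(travel=[[-0.6, 0, 0.85], [-0.5, 0, 0.9], [-0.4, 0, 0.95], [-0.35, 0, 1.05], [-0.25, 0, 1.1]], turn=[[0, 0, 0], [0, 0, 0], [0, 0, 0], [0, 0, 0], [0, 0, 0]], grip=[1, 1, 1, 1, 1])

```text
t: 18.9
eef_pos: [0.524, 0.2935, 0.294]
tool_rot: [0.888, 0.01, 0.459, -0.012]
contact_force: [3.3, 2.4, -6.8]
gripper_width: 0.159
```

```bash
python3 arc.py 1.5
```

```text
r 141.44901722362977 th 1.3758990182902946
now in console mm [-27.3938  -0.0398 138.771 ] q [-0.3508  0.1713 -0.5433  2.0428  0.8937  0.7403  0.0502]
t 18.9 tcp [0.524  0.2935 0.294 ] F [ 3.2511  2.4485 -6.8424] w 0.1592453631018999
[[ 0.5781  0.0298  0.8154]
 [-0.0115  0.9995 -0.0284]
 [-0.8159  0.0071  0.5782]]
travel cm [-0.2775  0.0062  1.7365] turn [ 0.0002  0.0056 -0.0088]
```

apply_moves(travel=[[-0.15, 0, 0.8], [-0.1, 0, 0.7], [0, 0, 0.2], [0, 0, 0], [0, 0, 0], [0, 0, 0], [0, 0, 0]], turn=[[0, 0, 0], [0, 0, 0], [0, 0, 0], [0, 0, 0], [0, 0, 0], [0, 0, 0], [0, 0, 0]], grip=[1, 1, 1, 0.9, 0.7, 0.5, 0.5])

```text
t: 19.48
eef_pos: [0.5362, 0.2934, 0.3059]
tool_rot: [0.888, 0.01, 0.46, -0.011]
contact_force: [-0.0, 0.2, 0.1]
gripper_width: 0.5
```

```bash
python3 arc.py 1.5; python3 -c "
from h import *
shot('top','t12');shot('side','s12')"
```

```text
r 141.93210620534276 th 1.4962685530745468
now in console mm [-10.5681   0.252  141.5381] q [-0.3342  0.1726 -0.5407  2.0096  0.8634  0.7489  0.1055]
t 19.4833 tcp [0.5362 0.2934 0.3059] F [-0.041   0.227   0.0613] w 0.49982589500957475
[[ 0.5768  0.0289  0.8164]
 [-0.0105  0.9996 -0.0279]
 [-0.8168  0.0075  0.5768]]
travel cm [-0.0107 -0.0251  0.0524] turn [ 0.0007  0.004  -0.0096]
```

apply_moves(travel=[[-1.5, 0, 0], [-2.5, 0, 0], [-2, 0, 0], [-1, 0, -1.5], [0, 1, -2], [0, 1.5, -2], [0, 1.5, -1.5], [0, 0.5, -0.5]], turn=[[0, 0, 0], [0, 0, 0], [0, 0, 0], [0, 0, 0], [0, -0.09, 0], [0, -0.09, 0], [0, -0.08, 0], [0, 0, 0]], grip=[0.5, 0.5, 0.5, 0.6, 0.8, 1, 1, 1])

```text
t: 20.25
eef_pos: [0.4452, 0.3334, 0.326]
tool_rot: [0.934, 0.011, 0.356, -0.016]
contact_force: [-0.9, -0.6, -0.6]
gripper_width: -0.001
```

```bash
python3 -c "
from con import *
cplan((-78,50,60),50)"
```

```text
now in console mm [-74.6762  37.0895 210.9672] q [-0.5093  0.1061 -0.6785  2.1589  1.1624  0.9418 -0.4018]
t 20.25 tcp [0.4452 0.3334 0.326 ] F [-0.9347 -0.6468 -0.5934] w -0.0012337774377575122
[[ 0.7463  0.0369  0.6645]
 [-0.0212  0.9993 -0.0318]
 [-0.6652  0.0097  0.7466]]
travel cm [14.6216  1.1859 -3.8066] turn [-0.0086 -0.0297 -0.0049]
```

apply_moves(travel=[[1.5, 0.6, -0.6], [2.5, 0.5, -0.8], [3, 0, -0.8], [3, 0, -0.8], [2.5, 0, -0.6], [1.2, 0, -0.2], [0.5, 0, 0], [0, 0, 0]], turn=[[0, -0.03, 0], [0, 0, 0], [0, 0, 0], [0, 0, 0], [0, 0, 0], [0, 0, 0], [0, 0, 0], [0, 0, 0]], grip=[1, 1, 1, 1, 1, 1, 1, 1])

```text
t: 20.92
eef_pos: [0.5293, 0.352, 0.2019]
tool_rot: [0.94, 0.011, 0.34, -0.008]
contact_force: [-0.3, 0.4, 0.1]
gripper_width: 0.003
```

```bash
python3 - <<'E'
from con import *
cplan((-76,50,-6),50)
C=cam("wrist");im=shot("wrist","w13");s=shot("side","s13");t=shot("top","t13")
for P in[(-70,17,-16),(-70,0,-60),(-165,85,-60),(-165,-85,-60),(0,0,110)]: print(P,proj("wrist",W(Q,P),C))
for n in("toggle","lever_tip","guard"): print(n,[(round(m["score"],2),m["rect"]) for m in eyes.masks_of(n,"wrist")[:2]])
H=np.zeros((600,800,3),np.uint8);H[:400,:640]=im;H[400:,:400]=cv2.resize(s[70:170,270:470],(400,200));H[400:,400:800]=cv2.resize(t[130:230,170:370],(400,200))
cv2.imwrite("pics/m13.png",H[:,:,::-1])
E
```

```text
now in console mm [-77.547   58.5509  61.4882] q [-0.5281  0.4262 -0.5793  2.1593  1.6035  0.9337 -0.7524]
t 20.9167 tcp [0.5293 0.352  0.2019] F [-0.3107  0.364   0.0852] w 0.0029090108010691395
[[ 0.7693  0.0219  0.6385]
 [-0.0067  0.9996 -0.0262]
 [-0.6388  0.0159  0.7692]]
travel cm [ 6.5323 -0.9934 -1.626 ] turn [-0.0038  0.0049 -0.0202]
(-70, 17, -16) [261.5647 204.3658]
(-70, 0, -60) [249.3435 176.4092]
(-165, 85, -60) [360.227   53.2134]
(-165, -85, -60) [136.1776  70.7199]
(0, 0, 110) [222.0937 429.4382]
toggle [(0.63, [245.3, 160.2, 276.0, 202.0])]
lever_tip [(0.61, [239.9, 164.7, 272.4, 200.9]), (0.59, [435.8, 18.8, 536.5, 143.4])]
guard [(0.9, [108.2, 265.3, 330.3, 390.1])]
```

View pics/m13.png

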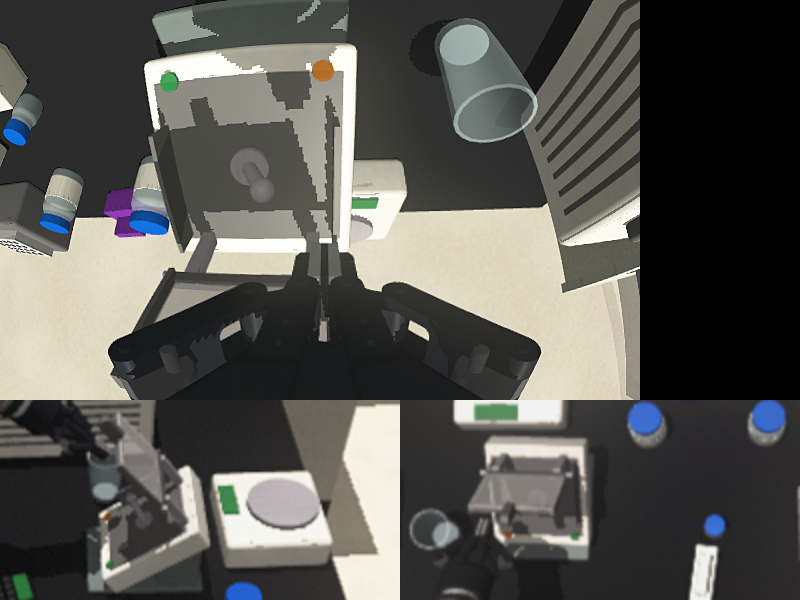

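```bash
python3 - <<'E'
from conobs import *
from con import Q
C2=cam("wrist"); P=lambda u,v:np.array([u,v],float)
n=[("wrist",C2,P(262,190),(-70,17,-16)),("wrist",C2,P(249,167),(-70,0,-58)),("wrist",C2,P(356,46),(-163,83,-60)),("wrist",C2,P(147,61),(-163,-83,-60))]
for o in(n,n+wr):
    for z in (None,):
        q,r=fitcon(o,Q);print(q.round(4),r.round(1).tolist())
for nm,uv in(("ball",P(262,190)),("foot",P(249,167))):
    print(nm,ray("wrist",*uv,C2)[0],[ (axes(Q[3]).T@((lambda p,d:p+d*s)(*ray("wrist",*uv,C2))-np.array(Q[:3]))*1000).round(1).tolist() for s in(.18,.2,.22,.24,.26,.28)])
w1=ray("wrist",*w(362,120),C);w2=ray("wrist",262,190,C2)
A=sum(np.eye(3)-np.outer(d,d) for p,d in(w1,w2));b=sum((np.eye(3)-np.outer(d,d))@p for p,d in(w1,w2));x=np.linalg.solve(A,b);print("ball tri",x,axes(Q[3]).T@(x-np.array(Q[:3]))*1000)
w1=ray("wrist",*w(405,85),C);w2=ray("wrist",249,167,C2)
A=sum(np.eye(3)-np.outer(d,d) for p,d in(w1,w2));b=sum((np.eye(3)-np.outer(d,d))@p for p,d in(w1,w2));x=np.linalg.solve(A,b);print("foot tri",x,axes(Q[3]).T@(x-np.array(Q[:3]))*1000)
E
```

```text
[ 0.6245  0.2908  0.1877 -0.0466] [[0.2, -0.4], [0.2, -1.8], [0.4, 0.8], [-4.8, 0.8]]
[ 0.6229  0.2906  0.189  -0.0428] [[-1.1, 0.3], [-0.8, -1.3], [-0.2, -0.2], [-6.7, 1.0], [0.1, -4.9], [-3.7, -3.0], [-2.5, -4.0], [-2.0, 2.7], [-1.2, 2.3]]
ball [0.3902 0.3545 0.2294] [[-91.7, 24.3, 7.9], [-82.3, 20.7, -9.5], [-73.0, 17.2, -26.8], [-63.7, 13.7, -44.1], [-54.3, 10.1, -61.5], [-45.0, 6.6, -78.8]]
foot [0.3902 0.3545 0.2294] [[-104.4, 17.1, 3.2], [-96.4, 12.7, -14.6], [-88.5, 8.4, -32.4], [-80.6, 4.1, -50.3], [-72.6, -0.3, -68.1], [-64.7, -4.6, -86.0]]
ball tri [0.5792 0.3086 0.1335] [-74.7167  16.9425 -23.9627]
foot tri [0.6021 0.2908 0.1005] [-74.3839  -0.0047 -64.5037]
```

The guard stands open in the side and top insets. The lever ball is at (262,190), still leaning to robot-left, and triangulates to console (-75,17,-24). Lowering the closed fingers on its left side.

apply_moves(travel=[[1, -0.4, -0.8], [1.6, -0.3, -0.7], [1.6, -0.2, -0.5], [1.4, 0, -0.2], [0.8, 0, 0], [0.4, 0, 0], [0, 0, 0]], turn=[[0, 0, -0.02], [0, 0, 0], [0, 0, 0], [0, 0, 0], [0, 0, 0], [0, 0, 0], [0, 0, 0]], grip=[1, 1, 1, 1, 1, 1, 1])

```text
t: 21.8
eef_pos: [0.5677, 0.3476, 0.1498]
tool_rot: [0.942, 0.012, 0.334, -0.012]
contact_force: [-0.2, 0.7, -0.7]
gripper_width: -0.003
```

```bash
python3 -c "
from con import *
cplan((-80,50,-14),50)"
```

```text
now in console mm [-75.8836  55.5462  -3.254 ] q [-0.5161  0.5539 -0.529   2.1333  1.7583  0.9446 -0.8574]
t 21.8 tcp [0.5677 0.3476 0.1498] F [-0.1518  0.6861 -0.699 ] w -0.0026088115268468417
[[ 0.7764  0.0308  0.6295]
 [-0.0153  0.9994 -0.0301]
 [-0.6301  0.0137  0.7764]]
travel cm [ 0.9136 -0.5711 -0.6863] turn [-0.0079  0.0163 -0.012 ]
```

apply_moves(travel=[[0.6, -0.5, -0.5], [0.3, -0.4, -0.2], [0, -0.6, 0], [0, -0.8, 0], [0, -0.8, 0], [0, -0.8, 0]], turn=[[0, 0.016, -0.01], [0, 0, 0], [0, 0, 0], [0, 0, 0], [0, 0, 0], [0, 0, 0]], grip=[1, 1, 1, 1, 1, 1])

```text
t: 22.3
eef_pos: [0.5659, 0.3195, 0.1439]
tool_rot: [0.94, 0.013, 0.34, -0.005]
contact_force: [-4.4, 4.9, 5.9]
gripper_width: -0.0
```

```bash
python3 -c "
from con import *
cplan((-80,5,-14),50)"
```

```text
now in console mm [-79.8797  27.4111  -7.6433] q [-0.4698  0.5342 -0.5254  2.1856  1.817   0.9017 -0.8936]
t 22.3 tcp [0.5659 0.3195 0.1439] F [-4.408   4.8509  5.9363] w -0.0003022397277388225
[[ 0.7687  0.0182  0.6393]
 [-0.0008  0.9996 -0.0276]
 [-0.6396  0.0207  0.7684]]
travel cm [ 0.5514 -2.2572 -0.1668] turn [-0.0051  0.0038 -0.0261]
```

apply_moves(travel=[[0.3, -0.5, 0], [0.2, -0.7, 0], [0.1, -0.7, 0], [0, -0.6, 0]], turn=[[0, 0, -0.02], [0, 0, 0], [0, 0, 0], [0, 0, 0]], grip=[1, 1, 1, 1])

```text
t: 22.63
eef_pos: [0.5679, 0.2964, 0.1424]
tool_rot: [0.941, 0.01, 0.339, -0.01]
contact_force: [-0.1, 1.9, -0.5]
gripper_width: 0.001
```

```bash
python3 -c "
from con import *
cplan((-80,0,-14),50)
C=cam('wrist');shot('wrist','w14')
for y in(17,-17): print(y,proj('wrist',W(Q,(-75,y,-24)),C))
for n in('toggle','lever_tip'): print(n,[(round(m['score'],2),m['rect']) for m in eyes.masks_of(n,'wrist')[:2]])"
```

```text
now in console mm [-78.4914   4.4009 -10.4144] q [-0.445   0.5225 -0.5142  2.2144  1.8458  0.89   -0.9093]
t 22.6333 tcp [0.5679 0.2964 0.1424] F [-0.0919  1.9294 -0.4903] w 0.0009122508644821876
[[ 0.7696  0.025   0.638 ]
 [-0.0111  0.9996 -0.0258]
 [-0.6384  0.0128  0.7696]]
travel cm [ 0.2989 -0.4457 -0.2387] turn [-0.0034  0.0056 -0.0159]
17 [351.1899 263.1006]
-17 [282.1756 263.6032]
toggle [(0.92, [264.8, 205.7, 325.8, 280.4])]
lever_tip [(0.72, [266.6, 209.9, 324.8, 276.3])]
```

apply_moves(travel=[[0, -0.5, 0], [0, -0.5, 0], [0, -0.5, 0], [0, -0.4, 0]], turn=[[0, 0, 0], [0, 0, 0], [0, 0, 0], [0, 0, 0]], grip=[1, 1, 1, 1])

```text
t: 23.12
eef_pos: [0.5664, 0.2939, 0.1441]
tool_rot: [0.94, 0.013, 0.34, 0.006]
contact_force: [0.8, 8.3, -0.4]
gripper_width: -0.0
```

```bash
python3 -c "
from con import *
cplan((-80,0,-14),50)
C=cam('wrist');shot('wrist','w15')
for P in((-75,-17,-24),(-75,0,-20),(-75,0,-66)): print(P,proj('wrist',W(Q,P),C))
for n in('toggle','lever_tip'): print(n,[(round(m['score'],2),m['rect']) for m in eyes.masks_of(n,'wrist')[:2]])"
```

```text
now in console mm [-78.7006   1.8479  -8.2557] q [-0.4227  0.5096 -0.5192  2.2331  1.8907  0.8611 -0.9303]
t 23.1167 tcp [0.5664 0.2939 0.1441] F [ 0.7749  8.3119 -0.4187] w -0.00023915923592593137
[[ 0.7684 -0.0012  0.6399]
 [ 0.0195  0.9996 -0.0216]
 [-0.6396  0.0291  0.7681]]
travel cm [ 0.5112 -0.2085 -0.276 ] turn [ 0.0009  0.0032 -0.0464]
(-75, -17, -24) [286.6665 261.4681]
(-75, 0, -20) [321.1813 266.4572]
(-75, 0, -66) [318.3486 215.2174]
toggle [(0.79, [270.6, 208.4, 327.8, 278.1])]
lever_tip [(0.64, [269.7, 209.7, 326.8, 276.5]), (0.35, [0.0, 103.9, 22.8, 167.2])]
```

apply_moves(travel=[[0, 0.8, 0], [-1, 0.8, 0], [-2.5, 0, 0], [-3.5, 0, 0], [-3.5, 0, 0], [-3.5, 0, 0], [-3.5, 0, 0], [-2, 0, 0]], turn=[[0, 0, -0.04], [0, 0, 0], [0, 0, 0], [0, 0, 0], [0, 0, 0], [0, 0, 0], [0, 0, 0], [0, 0, 0]], grip=[1, 1, 1, 1, 1, 1, 1, 1])

```text
t: 23.93
eef_pos: [0.4155, 0.3081, 0.2677]
tool_rot: [0.939, 0.005, 0.344, -0.025]
contact_force: [0.3, 0.6, -0.6]
gripper_width: -0.001
```

```bash
python3 - <<'E'
from con import *
cplan((-12,0,215),35)
C=cam('wrist');shot('wrist','w16');shot('side','s16');shot('top','t16')
for y in(-17,17): print(proj('wrist',W(Q,(-75,y,-24)),C))
for n in('toggle','lever_tip','guard'): print(n,[(round(m['score'],2),m['rect']) for m in eyes.masks_of(n,'wrist')[:2]])
E
```

```text
now in console mm [-131.7128   10.7112  179.7824] q [-0.5777  0.1606 -0.6883  2.2933  1.2892  0.9852 -0.6474]
t 23.9333 tcp [0.4155 0.3081 0.2677] F [ 0.288   0.583  -0.5965] w -0.0010836162510367584
[[ 0.7622  0.0502  0.6454]
 [-0.0429  0.9987 -0.027 ]
 [-0.6459 -0.0071  0.7634]]
travel cm [-0.3382 -1.0217 12.4781] turn [-0.0065  0.2576  0.0156]
[302.9027 185.0041]
[333.6786 184.9499]
toggle [(0.89, [295.5, 164.5, 321.1, 190.2])]
lever_tip [(0.75, [296.5, 167.1, 322.2, 189.2])]
guard [(0.77, [248.7, 237.0, 386.3, 342.4])]
```

apply_moves(travel=[[-2, -0.5, 0], [-2, -0.5, 1], [0, 0, 2], [0, 0, 2.5], [0, 0, 2.5], [0, 0, 2], [0, 0, 1], [0, 0, 0]], turn=[[0, 0.09, 0], [0, 0.09, 0], [0, 0.07, 0.01], [0, 0, 0], [0, 0, 0], [0, 0, 0], [0, 0, 0], [0, 0, 0]], grip=[1, 0.9, 0.8, 0.7, 0.6, 0.5, 0.5, 0.5])

```text
t: 24.9
eef_pos: [0.4869, 0.2854, 0.3459]
tool_rot: [0.888, 0.008, 0.46, -0.032]
contact_force: [-0.6, 0.3, 0.2]
gripper_width: 0.5
```

```bash
python3 - <<'E'
from con import *
cplan((-11,0,142),35)
E
```

```text
now in console mm [-27.7709  -9.4305 202.392 ] q [-0.3524  0.0652 -0.5779  2.0237  0.7571  0.8569  0.1375]
t 24.9 tcp [0.4869 0.2854 0.3459] F [-0.6126  0.3221  0.1847] w 0.500392330302545
[[ 0.5755  0.0639  0.8153]
 [-0.0488  0.9978 -0.0437]
 [-0.8163 -0.0146  0.5774]]
travel cm [6.0169 1.1409 1.6337] turn [-0.0152  0.0046  0.0286]
```

apply_moves(travel=[[0, 0.5, 0.7], [0.3, 0.4, 0.5], [0.3, 0.1, 0.2], [0, 0, 0], [0, 0, 0]], turn=[[-0.015, 0.005, 0.028], [0, 0, 0], [0, 0, 0], [0, 0, 0], [0, 0, 0]], grip=[0.5, 0.5, 0.5, 0.5, 0.5])

```text
t: 25.32
eef_pos: [0.5038, 0.2911, 0.3412]
tool_rot: [0.884, 0.007, 0.466, -0.021]
contact_force: [0.5, 0.4, -0.8]
gripper_width: 0.498
```

```bash
python3 - <<'E'
from con import *
cplan((-11,0,142),35)
E
```

```text
now in console mm [-16.7472  -3.2166 189.0129] q [-0.3391  0.0954 -0.5665  1.9987  0.7506  0.8314  0.1797]
t 25.3167 tcp [0.5038 0.2911 0.3412] F [ 0.4715  0.3724 -0.779 ] w 0.4976575654069914
[[ 0.5647  0.0435  0.8242]
 [-0.0304  0.999  -0.0319]
 [-0.8247 -0.007   0.5655]]
travel cm [4.6917 0.3735 0.6201] turn [-0.003  -0.0099  0.0107]
```

apply_moves(travel=[[0.8, 0.2, 0.4], [1.2, 0.1, 0.2], [1.2, 0, 0], [0.8, 0, 0], [0.3, 0, 0], [0, 0, 0]], turn=[[0, -0.01, 0.01], [0, 0, 0], [0, 0, 0], [0, 0, 0], [0, 0, 0], [0, 0, 0]], grip=[0.5, 0.5, 0.5, 0.5, 0.5, 0.5])

```text
t: 25.82
eef_pos: [0.5325, 0.2936, 0.3038]
tool_rot: [0.886, 0.007, 0.463, -0.017]
contact_force: [-0.3, -0.8, 0.2]
gripper_width: 0.501
```

apply_moves(travel=[[0, 0, 0], [0, 0, 0], [0, 0, 0], [0, 0, 0], [0, 0, 0]], turn=[[0, 0, 0], [0, 0, 0], [0, 0, 0], [0, 0, 0], [0, 0, 0]], grip=[0.6, 0.8, 1, 1, 1], newtons=20)

```text
t: 26.23
eef_pos: [0.5319, 0.2935, 0.3036]
tool_rot: [0.886, 0.007, 0.464, -0.017]
contact_force: [3.3, 0.7, -3.6]
gripper_width: 0.155
```

```bash
python3 arc.py 1.2
```

```text
r 143.00161632023173 th 1.4627025658455093
now in console mm [-15.4275   0.1959 142.167 ] q [-0.3443  0.1753 -0.5406  2.0086  0.8569  0.7679  0.1028]
t 26.2333 tcp [0.5319 0.2935 0.3036] F [ 3.3251  0.7235 -3.5623] w 0.15453317853094314
[[ 0.5696  0.0355  0.8212]
 [-0.0232  0.9994 -0.0271]
 [-0.8216 -0.0036  0.57  ]]
travel cm [ 0.9974 -0.0106 -3.5985] turn [ 0.0016 -0.0043  0.0033]
```

apply_moves(travel=[[0.18, 0, -1.19], [0.29, 0, -1.17], [0.38, 0, -1.14], [0.48, 0, -1.1], [0.57, 0, -1.06], [0.66, 0, -1.0]], turn=[[0, 0, 0], [0, 0, 0], [0, 0, 0], [0, 0, 0], [0, 0, 0], [0, 0, 0]], grip=[1, 1, 1, 1, 1, 1])

```text
t: 26.73
eef_pos: [0.4937, 0.2948, 0.2529]
tool_rot: [0.89, 0.008, 0.456, -0.018]
contact_force: [-5.5, -2.6, 5.9]
gripper_width: 0.156
```

```bash
python3 arc.py .6
```

```text
r 144.04039549287683 th 1.0166733429423234
now in console mm [-75.7937   0.1268 122.4865] q [-0.4157  0.1961 -0.5431  2.1297  1.0132  0.733  -0.1469]
t 26.7333 tcp [0.4937 0.2948 0.2529] F [-5.45   -2.6472  5.9196] w 0.15611929117483564
[[ 0.5833  0.039   0.8113]
 [-0.0239  0.9992 -0.0308]
 [-0.8119 -0.0014  0.5838]]
travel cm [ 4.1785 -0.0082 -4.1931] turn [-0.0024  0.0125  0.0035]
```

apply_moves(travel=[[0.68, 0, -0.99], [0.76, 0, -0.93], [0.84, 0, -0.86], [0.9, 0, -0.79], [0.97, 0, -0.71], [1.02, 0, -0.63]], turn=[[0, 0, 0], [0, 0, 0], [0, 0, 0], [0, 0, 0], [0, 0, 0], [0, 0, 0]], grip=[1, 1, 1, 1, 1, 1])

```text
t: 27.23
eef_pos: [0.4798, 0.2951, 0.1835]
tool_rot: [0.891, 0.007, 0.453, -0.016]
contact_force: [-3.4, -2.4, 2.6]
gripper_width: 0.158
```

```bash
python3 arc.py .2
```

```text
r 146.8213441455582 th 0.5257270561500522
now in console mm [-126.9945   -0.0365   73.6811] q [-0.4852  0.2985 -0.515   2.2157  1.2481  0.7042 -0.4374]
t 27.2333 tcp [0.4798 0.2951 0.1835] F [-3.3697 -2.4414  2.5596] w 0.1580422603326196
[[ 0.5888  0.0354  0.8075]
 [-0.0232  0.9994 -0.0268]
 [-0.808  -0.003   0.5892]]
travel cm [ 4.5227  0.0175 -1.3047] turn [0.0014 0.0192 0.0026]
```

apply_moves(travel=[[1.1, 0, -0.5], [1.12, 0, -0.42], [1.14, 0, -0.32], [1.15, 0, -0.2], [1.0, 0, -0.1]], turn=[[0, 0, 0], [0, 0, 0], [0, 0, 0], [0, 0, 0], [0, 0, 0]], grip=[1, 1, 1, 1, 1])

```text
t: 27.65
eef_pos: [0.4941, 0.2946, 0.1265]
tool_rot: [0.89, 0.005, 0.455, -0.014]
contact_force: [-4.1, -1.5, 1.2]
gripper_width: 0.159
```

apply_moves(travel=[[0.5, 0, 0], [0.5, 0, 0], [0.4, 0, 0]], turn=[[0, 0, 0], [0, 0, 0], [0, 0, 0]], grip=[1, 1, 1])

```text
t: 27.9
eef_pos: [0.501, 0.2944, 0.1133]
tool_rot: [0.89, 0.005, 0.456, -0.014]
contact_force: [-3.8, -1.8, -0.3]
gripper_width: 0.16
```

apply_moves(travel=[[0.4, 0, 0], [0.4, 0, 0], [0.4, 0, 0]], turn=[[0, 0, 0], [0, 0, 0], [0, 0, 0]], grip=[1, 1, 1])

```text
t: 28.15
eef_pos: [0.5074, 0.2945, 0.1037]
tool_rot: [0.89, 0.005, 0.456, -0.014]
contact_force: [-33.3, -10.2, 41.9]
gripper_width: 0.161
```

```bash
python3 arc.py 0; python3 - <<'E'
from con import *
import numpy as np
shot('wrist','w17');s=shot('side','s17');a=cv2.imread('pics/s10.png')[:,:,::-1]
d=np.abs(s.astype(int)-a).sum(2)[95:165,318:380]; print("changed px console", (d>90).sum())
for im in(a,s):
    pass
for n in('guard','tab'): 
    for m in eyes.masks_of(n,'side')[:1]: print(n,m['score'],m['rect'])
E
```

```text
r 150.30327470772227 th -0.05001376706721543
now in console mm [-150.1153    0.3038   -7.5141] q [-0.5     0.4767 -0.4537  2.2172  1.5277  0.6772 -0.6791]
t 28.15 tcp [0.5074 0.2945 0.1037] F [-33.3302 -10.2296  41.92  ] w 0.16062857332261607
[[ 0.5833  0.0288  0.8117]
 [-0.02    0.9996 -0.0211]
 [-0.812  -0.0039  0.5837]]
travel cm [-0.7413 -0.0361  0.8205] turn [ 0.0073  0.0124 -0.0004]
changed px console 241
guard 0.62 [325.3, 286.9, 372.4, 311.9]
tab 0.94 [316.2, 101.4, 351.2, 139.4]
```

apply_moves(travel=[[-0.3, 0, 0], [0, 0, 0], [0, 0, 0], [0, 0, 0], [0, 0, 0], [0, 0, 0]], turn=[[0, 0, 0], [0, 0, 0], [0, 0, 0], [0, 0, 0], [0, 0, 0], [0, 0, 0]], grip=[1, 0.8, 0.6, 0.5, 0.5, 0.5])

```text
t: 28.85
eef_pos: [0.5093, 0.296, 0.1097]
tool_rot: [0.891, 0.007, 0.453, -0.013]
contact_force: [-0.8, 1.0, -0.1]
gripper_width: 0.501
```

apply_moves(travel=[[-1, 0, 0], [-1.5, 0, 0], [-2, 0, 0], [-2, 0, 0], [-1, 0, 0.3], [0, 0, 0.3], [0, 0, 0]], turn=[[0, 0, 0], [0, 0, 0], [0, 0, 0], [0, 0, 0], [0, 0, 0], [0, 0, 0], [0, 0, 0]], grip=[0.5, 0.5, 0.6, 0.8, 1, 1, 1])

```text
t: 29.43
eef_pos: [0.4704, 0.2972, 0.1754]
tool_rot: [0.891, 0.007, 0.453, -0.014]
contact_force: [0.1, 0.9, -0.2]
gripper_width: -0.003
```

```bash
python3 - <<'E'
from con import *
cplan((-142,0,50))
s=shot('side','s18');a=cv2.imread('pics/side0.png')[:,:,::-1];b=cv2.imread('pics/s10.png')[:,:,::-1]
for nm,x in(("side0",a),("s10",b)):
    g=[cv2.cvtColor(i[92:140,322:360].copy(),cv2.COLOR_RGB2GRAY).astype(np.float32) for i in(x,s)]
    print(nm,"shift",cv2.phaseCorrelate(*g),"absdiff",np.abs(g[0]-g[1]).mean())
C=cam('wrist');shot('wrist','w18')
for n in('guard','tab','toggle'):
    print(n,[(round(m['score'],2),m['rect']) for m in eyes.masks_of(n,'wrist')[:2]])
for P in((-110,65,2),(-110,-65,2),(-155,0,11),(-155,0,-11)): print(P,[proj('wrist',W(q,P),C).round(1).tolist() for q in (Q,[.6229,.2906,.189,-.043],[.6205,.290,.204,-.035])])
E
```

```text
now in console mm [-139.4314    1.7377   72.484 ] q [-0.5055  0.3057 -0.5144  2.2343  1.2745  0.7056 -0.4854]
t 29.4333 tcp [0.4704 0.2972 0.1754] F [ 0.0813  0.925  -0.2293] w -0.002532854709691769
[[ 0.5892  0.0317  0.8074]
 [-0.0194  0.9995 -0.0251]
 [-0.8078 -0.0009  0.5895]]
travel cm [ 2.2427 -0.1756 -0.3014] turn [ 0.0032  0.0196 -0.0012]
side0 shift ((0.07674477788351197, 0.33100352038615455), 0.8903372305134932) absdiff 8.292763
s10 shift ((0.06292740379285533, 0.3511151916536335), 0.8985633805394173) absdiff 8.308662
guard [(0.72, [231.6, 188.1, 414.0, 343.2]), (0.51, [470.9, 130.5, 554.3, 234.4])]
tab []
toggle []
(-110, 65, 2) [[413.6, 261.9], [414.7, 251.7], [417.0, 268.5]]
(-110, -65, 2) [[231.9, 261.4], [233.7, 250.5], [227.9, 267.9]]
(-155, 0, 11) [[322.8, 205.2], [325.3, 193.2], [322.4, 210.1]]
(-155, 0, -11) [[322.9, 195.8], [325.0, 185.2], [322.6, 199.8]]
```

apply_moves(travel=[[1, -0.15, 0], [1.2, 0, 0], [1, 0, 0], [0.4, 0, 0], [0.2, 0, 0]], turn=[[0, 0.02, 0], [0, 0, 0], [0, 0, 0], [0, 0, 0], [0, 0, 0]], grip=[1, 1, 1, 1, 1])

```text
t: 30.1
eef_pos: [0.4937, 0.2927, 0.1376]
tool_rot: [0.885, 0.005, 0.466, -0.016]
contact_force: [-0.7, -0.4, 0.8]
gripper_width: 0.001
```

apply_moves(travel=[[0.3, 0, 0], [0.3, 0, 0], [0.3, 0, 0]], turn=[[0, 0, 0], [0, 0, 0], [0, 0, 0]], grip=[1, 1, 1])

```text
t: 30.35
eef_pos: [0.498, 0.2926, 0.1303]
tool_rot: [0.885, 0.005, 0.466, -0.016]
contact_force: [-40.1, -13.1, 54.7]
gripper_width: -0.002
```

```bash
python3 -c "
from con import *
cplan((-142,0,20))"
```

```text
now in console mm [-142.4859   -1.8995   19.6073] q [-0.4868  0.4114 -0.471   2.2112  1.3872  0.6654 -0.5463]
t 30.35 tcp [0.498  0.2926 0.1303] F [-40.0693 -13.1021  54.6831] w -0.0015594013746053556
[[ 0.5652  0.0327  0.8243]
 [-0.0236  0.9994 -0.0234]
 [-0.8246 -0.0062  0.5657]]
travel cm [-0.0405  0.1895  0.0492] turn [ 0.0054 -0.0096  0.0038]
```

apply_moves(travel=[[-0.5, 0, 0], [-1.5, 0, 0], [-2.5, 0, 0], [-3, 0, -1], [-3, 0, -1], [-2, 0, 0], [-0.5, 0, 0], [0, 0, 0]], turn=[[0, 0, 0], [0, 0, 0], [0, 0, 0], [0, 0, 0], [0, 0, 0], [0, 0, 0], [0, 0, 0], [0, 0, 0]], grip=[1, 1, 1, 1, 1, 1, 1, 1])

```text
t: 31.02
eef_pos: [0.4032, 0.2973, 0.2313]
tool_rot: [0.885, 0.004, 0.465, -0.015]
contact_force: [0.6, 0.4, -0.9]
gripper_width: 0.001
```

```bash
python3 - <<'E'
from con import *
toolinfo()
def px(m): return [round(x,1) for x in m['rect']]
s=shot('side','s19');t=shot('top','t19')
for cname,x0,f,box in(("side","side0",s,(92,140,322,360)),("top","top0",t,(150,205,208,262))):
    a=cv2.imread(f'pics/{x0}.png')[:,:,::-1];y0,y1,xa,xb=box
    g=[cv2.cvtColor(i[y0:y1,xa:xb].copy(),cv2.COLOR_RGB2GRAY).astype(np.float32) for i in(a,f)]
    print(cname,"guard shift vs start",cv2.phaseCorrelate(*g),np.abs(g[0]-g[1]).mean())
# bystanders: change boxes in the top view
a=cv2.imread('pics/top0.png')[:,:,::-1]
d=(np.abs(t.astype(int)-a).sum(2)>80).astype(np.uint8);n,l,st,c=cv2.connectedComponentsWithStats(d)
print([st[i].tolist() for i in range(1,n) if st[i][4]>12])
C=cam('wrist');im=shot('wrist','w19')
for n in('toggle','lever_tip','guard','tab'): print(n,[(round(m['score'],2),px(m)) for m in eyes.masks_of(n,'wrist')[:2]])
print([(y,proj('wrist',W(Q,(-75,y,-24)),C).round(1).tolist()) for y in(17,-17)])
E
```

```text
t 31.0167 tcp [0.4032 0.2973 0.2313] F [ 0.6471  0.3919 -0.9177] w 0.0010176943410038692
[[ 0.567   0.0298  0.8232]
 [-0.0218  0.9995 -0.0212]
 [-0.8235 -0.0059  0.5674]]
side guard shift vs start ((0.2340907907204226, 0.27481696024039337), 0.8822495192289352) 9.875
top guard shift vs start ((-0.0032470377032502995, -0.09173697512774126), 1.0533242007832468) 6.180808
[[310, 154, 20, 32, 607], [214, 175, 7, 23, 35], [391, 174, 22, 34, 577], [226, 189, 29, 21, 108], [244, 205, 5, 5, 14], [222, 229, 6, 7, 24], [252, 244, 24, 28, 450], [167, 259, 93, 122, 3956], [521, 268, 117, 125, 6003], [327, 317, 8, 7, 22], [317, 324, 9, 7, 19], [287, 348, 35, 19, 200], [248, 353, 42, 47, 1372], [291, 352, 64, 48, 1459], [335, 354, 5, 8, 22], [347, 354, 7, 6, 22], [437, 367, 105, 33, 1768], [356, 386, 47, 14, 464], [290, 395, 7, 5, 20]]
toggle []
lever_tip [(0.5, [188.4, 0.9, 294.5, 82.5])]
guard [(0.74, [262.3, 193.8, 391.6, 330.9])]
tab [(0.69, [264.2, 196.0, 388.3, 329.6])]
[(17, [341.6, 268.9]), (-17, [310.4, 268.7])]
```

```bash
python3 - <<'E'
from h import *
for f in("s8","s13","s19"):
    a=cv2.imread("pics/side0.png");b=cv2.imread(f"pics/{f}.png")
    r=cv2.matchTemplate(b[135:200,225:310],a[152:182,246:292],cv2.TM_CCOEFF_NORMED);_,v,_,p=cv2.minMaxLoc(r);print(f,"calc",v,(p[0]+225-246,p[1]+135-152))
c=cv2.imread("pics/top0.png");e=cv2.imread("pics/t19.png")
for n,(x,y) in dict(shakerracks=(385,192),rackA=(420,190)).items():
    r=cv2.matchTemplate(e[y-30:y+30,x-30:x+30],c[y-18:y+18,x-12:x+8],cv2.TM_CCOEFF_NORMED);_,v,_,p=cv2.minMaxLoc(r);print(n,round(v,2),(p[0]-18,p[1]-12))
bot.hand_in()
E
```

```text
s8 calc 0.7370227575302124 (0, 0)
s13 calc 0.7509135007858276 (0, 0)
s19 calc 0.7519262433052063 (0, 0)
shakerracks 0.95 (0, 0)
rackA 0.79 (0, 0)
the job is handed in; nothing more can be done
```

I did all three steps in the order asked and handed the job in at about 31 s of the 72 s allowed. No verdict was reported.

- **Filler:** I lowered the wide white filler into the middle bay until it touched the floor at the expected height. It sits flat between the racks in the picture afterwards, and neither rack shows movement in the top view.
- **Toggle:** I lifted the guard by its tab to about 1.5 rad and pushed the lever right until it met its stop. A wrist view before the guard was closed found the lever on the right.
- **Guard:** I swung it back by the tab and pressed it onto its stop. Its position matches the starting shut view to about 0.1 px in the top camera and 0.4 px in the side camera.
- **Bystanders:** The calculator's image position is unchanged. The other bystanders had no check of their own, but I saw no sign that anything was touched.

Three points are less certain:

- **Force:** Shutting the guard was firmer than I meant. The wrist force reached about 55 N while I held the tab, and about 69 N when I pressed on it with the closed fingertips. That is below the 120 N wrist limit. I believe only the fingers touched, so the 40 N limit on the arm and gripper body should not apply, but I did not verify that.
- **Lever:** With the guard shut, the network could no longer find the lever through the plate. Its final position rests on the check made just before.
- **Console pose:** My console pose estimates differed by up to about 10 mm. I corrected for this from the guard's measured swing and a closer view of the lever.

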